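# Gauge the eyepiece sleeves and sort them

### The arm

A 6-joint arm with a two-finger parallel gripper is mounted at the origin on the work surface. World frame = base frame: x ahead of the robot, y to its left, z up, the work surface at z = 0. Lengths are in mm, angles in rad, forces in N, time in s.
With the tool pointing down it reaches from about 300 to 775 mm from the base axis. Payload 14.6 kg.
Tool frame: the origin (TCP) lies at the very end of the fingers, on their centre line; the grasp point (between the pads) lies 19 mm behind it; z points along the fingers, y is the line along which they close (so a half turn about z gives the same grasp; the last joint's range is limited). The gripper opens to 94 mm and grips with 3 to 60 N. Pads are 16 mm wide; open, the fingers measure 119 mm over their backs; the gripper's body (75 mm by 177 mm) begins 78 mm behind the grasp point.
Start: joints at [1.119, 0.3, 1.521, -0, 1.321, -0.067], TCP at [206.452, 509.771, 205.446] pointing down, gripper open.
Joint ranges: [-3.03, 3.03], [-0.79, 2.21], [0.23, 2.52], [-1.04, 4.18], [0, 3.07], [-2.55, 2.55]. Speed limits (rad/s): [2.22, 2.22, 2.57, 3.14, 3.14, 3.14].

### API

Orientations are given as [roll, pitch, yaw] about the fixed x, y, z axes, in that order (R = Rz(yaw) Ry(pitch) Rx(roll)).
In Python, from cell import manip, eyes, ticket gives the robot as it stands. The module is installed in compiled form; this text tells all that it offers.
- The arm moves only by the tool arm_command, never from a script. Its argument "plan" is a list of rows, each a list of 5 numbers: the opening, from -1 (shut) to 1 (fully open), then the shift along the tool's x, y, z in m, then the turn about the tool's z in rad. In form: [[jaw, dx, dy, dz, roll], ...]. A call has 1 to 20 rows; each row shifts and turns the commanded pose from where the row before left it, along the tool's axes as they then stand; what a row does not reach is not made up. A row lasts 1/8 s, in which the tool goes at most 62.5 mm and 10.7 degrees, less where a joint would pass 70% of its speed; a pose out of reach is approached as far as the arm can. A call is refused whole if a number of a shift passes 0.0625 or a number of a turn 0.188, either way. A call with a gripper value outside its range is refused whole. The fingers move at their own pace and stop on an object; "newtons" is the grip in N (left out, the last holds). Time passes only in rows, so rows that do not move let the fingers close. It gives the time, the measured TCP pose, the force, the opening and the grip force at its end, in the units of the state.
- manip.read_state(): the state, without advancing time (a new reading comes with each control period).
- eyes.camera(name): name is "scene" or "side" or "wrist"; returns a dict with "img" (384x512x3 uint8, blue, green, red), "z_map" (384x512 float32, mm along the optical axis (not along the pixel's ray), 0 where there is no reading), "fx", "fy", "cx", "cy" (pixels), "eye" and "orientation" of the camera in the world. Camera axes: x right, y down, z forward; pixel columns grow to the right and rows downward; lengths in mm; the calibration is good to about 2 mm. A picture is of the moment at which its call begins.
- ticket.sign_off(): hands the job in; it is judged then, once.
The state is a dict: "clock": time; "joints": joint angles; "qd": joint speeds; "effort": joint torques, N m; "eef_pos": TCP position; "eef_rot": TCP orientation; "wrist_force": force on the tool from outside, world axes, zero at the start; "moment": the same for the moment, N m; "finger_gap": finger opening in mm; "finger_force": force on a finger pad.
Only numpy, scipy, OpenCV 4.12 (cv2) and the standard library are available. Lean on these libraries where they do the work, as an engineer would, in place of code of your own. Each camera call takes 0.05 s, during which the arm holds its last target. There are 200 camera calls.

### The job

Check the microscope eyepiece sleeves lying in the fixture and sort them: swing the keeper bar shut into its catch, then, one sleeve after another from the hinge end, push the go end of the plug gauge fully home until the handle meets the sleeve, and try the no-go end squarely on the bore with a light push, never forcing it. When all are gauged, lay the gauge back on its black pad, swing the keeper bar well clear and lay each sleeve in a tray: green if the no-go end was refused, red if it went in. Leave the other things on the bench alone.

Things in the scene. Friction and masses are not known exactly. Their poses are not given: they have to be found in the camera images.
- fixture: heavy gauging fixture fixed to the table: grey base plate 90 x 300 x 12 mm, origin at the centre of its underside, z up. Three steel V nests in a row along its y axis at y = +70, 0 and -70 mm hold sleeves with the bore along the fixture's x axis. Pivot post, 16 mm across, at y = +128 mm; catch post 30 x 18 mm and 86 mm high at y = -134 mm.
- nest_1 (a point): centre of nest 1 of the fixture (y = +70 mm, next to the keeper's hinge), on the bore axis of a sleeve lying there, 50 mm above the table. A groove holds the sleeve's collar so that it cannot slide along more than 1 mm. The nest spans x = -18 to +18 mm, so both mouths of the sleeve (x = -20 and +20 mm) stand free, and its tops are 8 mm below the bore axis.
- nest_2 (a point): centre of nest 2 of the fixture (y = 0), on the bore axis of a sleeve lying there, 50 mm above the table. 
- nest_3 (a point): centre of nest 3 of the fixture (y = -70 mm), on the bore axis of a sleeve lying there, 50 mm above the table. This nest may be empty.
- keeper (a joint): keeper bar about its upright pivot: 0 shut (bar along the nests, over the sleeves), grows anticlockwise seen from above as the free end swings to the fixture's +x side, stop at 1.2 rad. Stays where left. Spring ball catch: from 0.07 to 0.03 rad about 6 N are needed at the knob to push through, then it snaps to 0; the same pull opens it. Shut is below 0.03, clear beyond 0.7.
- keeper_hinge (a point): point on the keeper's pivot axis, 77 mm above the table, at x = 0, y = +128 mm of the fixture. The aluminium bar is 16 mm wide and 8 mm thick, its underside 73 mm and top 81 mm above the table, its tip 243 mm from the pivot.
- keeper_knob (a point): the upright black round knob on the keeper bar, 16 mm in diameter, from the bar's top at 81 mm to 107 mm above the table; this point is on its axis, 97 mm above the table, 162 mm from the hinge axis (between nests 2 and 3 when shut).
- gauge: double-ended plug gauge, 280 g, along its x axis; origin at the centre of its square aluminium handle, 76 x 30 x 30 mm. +x end, green band: go plug, 23 mm in diameter, 26 mm long, last 3.5 mm tapered to 19 mm. -x end, red band: the shorter no-go plug, 27.5 mm in diameter, 14 mm long, square-edged. Starts on its pad, a handle flat down, origin 19 mm above the table, pointing anywhere.
- go_shoulder (a point): centre of the handle's end face at the root of the go plug, 38 mm from the gauge's origin along +x; it meets the sleeve's end face when the go end is fully home.
- go_tip (a point): centre of the go plug's end, 64 mm from the gauge's origin along +x.
- nogo_tip (a point): centre of the no-go plug's end face, 52 mm from the gauge's origin along -x.
- pad: black rubber pad 200 x 160 x 4 mm fixed on the table, the gauge's place; origin at the centre of its underside.
- tray_pass: green open tray for passed sleeves, fixed, 118 (x) x 168 (y) x 28 mm outside, walls and floor 4 mm; origin at the centre of its underside.
- tray_reject: red open tray for rejected sleeves, same size and origin as the green one; the two trays change places from start to start.
- oil_bottle: bystander: small amber bottle, 30 mm in diameter, 62 mm high; origin at the centre of its foot.
- objective: bystander, not always there: microscope objective standing on the bench, 28 mm in diameter, 46 mm high; origin at the centre of its foot.
- slide_box: bystander: blue slide box 80 x 100 x 32 mm; origin at the centre of its underside.
- sleeve_1a: brass eyepiece sleeve, 130 g: tube 40 mm long, 36 mm outside, with an 8 mm wide, 42 mm diameter collar round its middle and a straight through bore. The bore is sound (25 mm) or bored oversize (30.5 mm): the gauge tells, the name does not. Origin at the tube's centre, x axis along the bore. If present (else None) it starts in nest 1. One of sleeve_1a and sleeve_1b is present.
- sleeve_1b: eyepiece sleeve like sleeve_1a, bore sound or oversize; if present it starts in nest 1. One of sleeve_1a and sleeve_1b is present.
- sleeve_2a: eyepiece sleeve like sleeve_1a, bore sound or oversize; if present it starts in nest 2. One of sleeve_2a and sleeve_2b is present.
- sleeve_2b: eyepiece sleeve like sleeve_1a, bore sound or oversize; if present it starts in nest 2. One of sleeve_2a and sleeve_2b is present.
- sleeve_3a: eyepiece sleeve like sleeve_1a, bore sound or oversize; if present it starts in nest 3. At most one of sleeve_3a and sleeve_3b is present.
- sleeve_3b: eyepiece sleeve like sleeve_1a, bore sound or oversize; if present it starts in nest 3. At most one of sleeve_3a and sleeve_3b is present.
Things that resemble listed ones, but are neither listed nor needed, are in the scene too. Leave any pink or purple look-alike of the sleeve_2a alone. There is more than one size of the tray_pass; the job needs the smaller.

How it is judged:
By the outcome, as a careful person would: the job done as asked, in the order asked, and still so for the second after the job is handed in, with the robot touching nothing.
Of sleeve_1a, sleeve_1b only 1 to 1 are there at a start; the rules pass over those that are not, and their reading is None.
Of sleeve_2a, sleeve_2b only 1 to 1 are there at a start; the rules pass over those that are not, and their reading is None.
Of sleeve_3a, sleeve_3b, objective only 1 to 1 are there at a start; the rules pass over those that are not, and their reading is None.
At some moment in a run one of gauge may be knocked a few centimetres aside while the robot is not near it.
Once in a run the grip may slacken for a moment while it holds something.
It also fails if it takes over 210 s, if anything falls off the work surface, if the arm or the gripper's body presses on something with over 40 N, if the wrist force passes 120 N, or if a joint passes its speed limit or range.

## Working session

There is one attempt and no reset: what is moved stays moved. The work goes in short steps, Python scripts to look and compute and a tool call to move; the robot and the scene stay as the last step left them, time stands still between calls to the robot, and variables do not carry over. Pictures are saved under pics/ and viewed, at most 14 in all, crops included, and the job is handed in when it is done.

Besides the shell and the picture viewer there is one more tool, called after "Emit:" in YAML: its name, and indented under it one key for each argument. arm_command: Moves the arm, as the interface text tells. Its arguments: {"type":"object","properties":{"plan":{"type":"array"},"newtons":{"type":"number"}},"required":["plan"]}

```bash
mkdir -p pics; cat > h.py <<'E'
import numpy as np, cv2
from scipy.spatial.transform import Rotation as R
from cell import manip, eyes, ticket
def snap(n,f=None,s=1):
    c=eyes.camera(n)
    if f: cv2.imwrite('pics/'+f,c['img'])
    return c
def rot(c):
    o=np.array(c['orientation'],float)
    return o if o.shape==(3,3) else R.from_euler('xyz',o).as_matrix()
def pts(c):
    z=c['z_map'];v,u=np.mgrid[:z.shape[0],:z.shape[1]]
    p=np.stack([(u-c['cx'])/c['fx']*z,(v-c['cy'])/c['fy']*z,z],-1)
    return p@rot(c).T+np.array(c['eye'])
def ray(c,u,v,zp):
    d=rot(c)@np.array([(u-c['cx'])/c['fx'],(v-c['cy'])/c['fy'],1]);e=np.array(c['eye'])
    return e+d*(zp-e[2])/d[2]
def proj(c,p):
    q=rot(c).T@(np.array(p)-np.array(c['eye']));return c['fx']*q[0]/q[2]+c['cx'],c['fy']*q[1]/q[2]+c['cy']
def st():
    s=manip.read_state();print({k:np.round(s[k],3).tolist() for k in ('clock','eef_pos','eef_rot','wrist_force','finger_gap','finger_force','joints')})
    return s
E
python3 - <<'E'
from h import *
st()
ims=[]
for n in ('scene','side','wrist'):
    c=snap(n,n+'0.png'); print(n,c['eye'],c['orientation'],c['fx'],c['cx'],c['cy'])
E
```

```text
{'clock': 0.0, 'eef_pos': [206.349, 509.531, 204.883], 'eef_rot': [-3.14, -0.0, 2.757], 'wrist_force': [0.405, 0.047, -0.365], 'finger_gap': 94.17, 'finger_force': 0.0, 'joints': [1.119, 0.3, 1.522, -0.0, 1.321, -0.067]}
scene [1222.5033494  -506.60977674 1454.78944466] [-2.61168907  0.01132014  1.00497342] 493.5814975835335 262.77689610944947 188.35261411333582
side [-151.33553778 -799.11978184 1181.89560296] [-2.40634664 -0.00841977 -0.77177926] 474.8329900440325 254.9598962345809 189.62397961091952
wrist [134.24814991 540.12175463 383.47353656] [2.86951431e+00 6.73486774e-04 1.18544090e+00] 301.5256975840426 258.3860784556962 185.80763493479864
```

View pics/scene0.png

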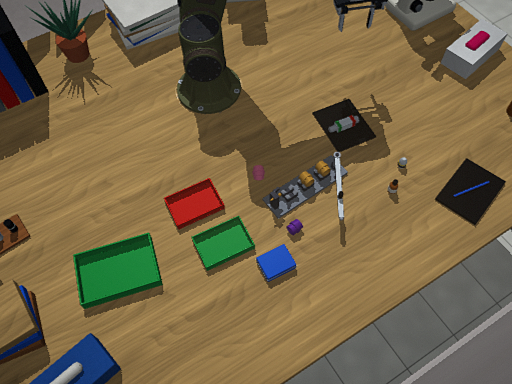

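View pics/side0.png

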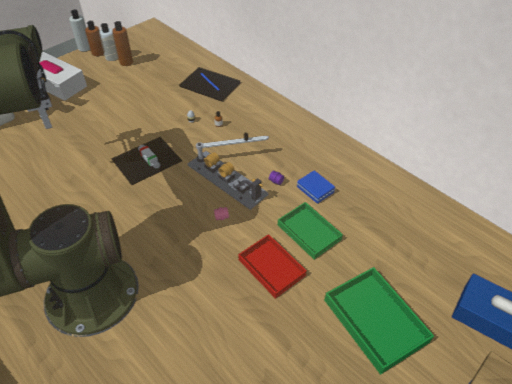

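The scene view shows the keeper open (pivot at about (338,157)), sleeves in nests 1 and 2 at (322,168) and (306,180), and nest 3 empty. The gauge is on its pad at (343,123), the small green tray at (223,243), the red tray at (195,203), and purple and pink decoys at (295,227) and (258,172).

```bash
python3 - <<'E'
from h import *
def blob(m,box):
    k=np.zeros_like(m);x0,y0,x1,y1=box;k[y0:y1,x0:x1]=m[y0:y1,x0:x1]
    return k
for n,boxes in (('scene',dict(green=(185,210,262,275),red=(155,170,235,235),blue=(250,240,300,285),orange=(285,155,335,195),padx=(305,90,385,155),purple=(280,215,310,240),knob=(330,185,350,205),pivot=(330,148,348,165),band=(322,108,365,138))),
 ('side',dict(green=(270,195,350,260),red=(230,230,312,300),blue=(290,165,340,205),orange=(200,148,256,192),padx=(105,132,190,185),purple=(265,168,288,188),knob=(238,128,254,143),pivot=(190,140,210,162),band=(130,138,168,172)))):
    c=snap(n);P=pts(c);hsv=cv2.cvtColor(c['img'],cv2.COLOR_BGR2HSV);H,S,V=[hsv[...,i].astype(int) for i in range(3)]
    ms=dict(green=(H>45)&(H<85)&(S>120),red=((H<6)|(H>174))&(S>150)&(V>60),blue=(H>105)&(H<128)&(S>150),orange=(H>10)&(H<25)&(S>150)&(P[...,2]>45),padx=(V<50)&(P[...,2]<12),purple=(H>128)&(H<155)&(S>100),knob=(V<60)&(P[...,2]>84),pivot=(P[...,2]>70),band=(P[...,2]>22))
    for k,b in boxes.items():
        m=blob(ms[k],b)&(c['z_map']>0)
        q=P[m]
        if len(q)<3: print(n,k,'few',len(q));continue
        r=cv2.minAreaRect(q[:,:2].astype(np.float32))
        print(n,k,len(q),'med',np.median(q,0).round(),'min',q.min(0).round(),'max',q.max(0).round(),'rect',np.round(r[0]),np.round(r[1]),round(r[2],1))
    g=blob((ms['green'])&(P[...,2]>10),boxes['band']);print('gband',P[g].mean(0),g.sum())
    g=blob((ms['red'])&(P[...,2]>10),boxes['band']);print('rband',P[g].mean(0),g.sum())
E
```

```text
scene green 1975 med [ 597. -281.    5.] min [ 534. -371.   -6.] max [ 667. -187.   37.] rect [ 601. -279.] [175. 122.] 85.0
scene red 1745 med [ 420. -290.    5.] min [ 357. -379.   -7.] max [ 490. -196.   35.] rect [ 420. -288.] [172. 135.] 84.6
scene blue 815 med [ 753. -179.   32.] min [ 706. -231.   -2.] max [ 793. -119.   40.] rect [ 750. -175.] [109.  81.] 85.8
scene orange 243 med [566. 111.  65.] min [540.  41.  46.] max [587. 150.  75.] rect [564.  95.] [ 44. 109.] 4.6
scene padx 1538 med [446. 327.   4.] min [318. 239.  -7.] max [533. 421.  12.] rect [425. 331.] [166. 204.] 83.6
scene purple 157 med [684. -65.  35.] min [654. -84.   1.] max [701. -29.  46.] rect [680. -55.] [37. 59.] 16.0
scene knob 29 med [696.  98. 101.] min [685.  90.  86.] max [701. 108. 113.] rect [695. 100.] [12. 20.] 29.7
scene pivot 75 med [568. 181.  83.] min [548. 162.  73.] max [592. 202.  94.] rect [569. 180.] [23. 54.] 49.6
scene band 232 med [436. 320.  32.] min [415. 259.  22.] max [456. 380.  43.] rect [434. 319.] [121.  37.] 83.4
gband [433.72927987 297.80351499  32.15746803] 27
rband [441
[... 465 characters left out ...]
x [584. 148.  83.] rect [565.  45.] [ 39. 209.] 6.3
side padx 978 med [440. 317.   2.] min [317. 242.  -7.] max [528. 411.  11.] rect [423. 329.] [160. 195.] 82.4
side purple 123 med [670. -69.  31.] min [657. -86.  -1.] max [699. -46.  43.] rect [677. -64.] [41. 39.] 10.0
side knob 15 med [688.  96.  96.] min [680.  91.  85.] max [694. 100. 109.] rect [687.  96.] [15.  7.] 16.2
side pivot 75 med [562. 181.  80.] min [534. 131.  71.] max [591. 202.  88.] rect [551. 165.] [73. 44.] 48.8
side band 199 med [428. 317.  31.] min [412. 260.  22.] max [451. 381.  42.] rect [429. 320.] [123.  32.] 82.6
gband [421.04476364 298.30188631  32.9485768 ] 3
rband [432.21470431 354.13255692  34.22632589] 13
```

View pics/wrist0.png

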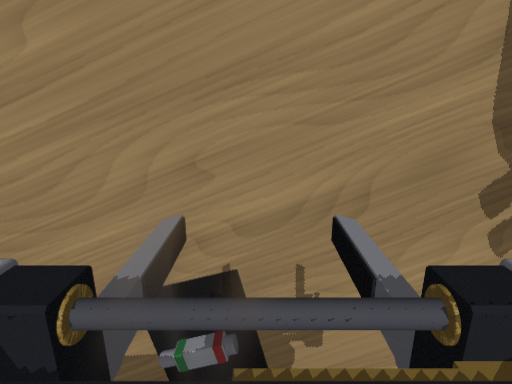

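The wrist view shows the gauge at about (200,352), with the green band on the left at (180,355) and the red band at (220,348). The fingers enter the frame from row 215 down.

```bash
python3 - <<'E'
from h import *
s=manip.read_state();T=R.from_euler('xyz',s['eef_rot']).as_matrix()
c=snap('wrist');print('cam in tool',T.T@(np.array(c['eye'])-s['eef_pos']),'\n',(T.T@rot(c)).round(3))
t=np.array(s['eef_pos'])
for d in ([0,0,0],[0,0,-19],[0,0,60],[60,0,0]): print(d,np.round(proj(c,t+T@np.array(d)),0))
print(ray(c,256,192,0)-t, T.T@(ray(c,256,192,0)-t))
E
```

```text
cam in tool [  78.31833267    1.07911177 -178.52103314] 
 [[-0.001 -0.963 -0.269]
 [ 1.    -0.001  0.   ]
 [-0.    -0.269  0.963]]
[0, 0, 0] [257. 229.]
[0, 0, -19] [256. 242.]
[0, 0, 60] [257. 199.]
[60, 0, 0] [256. 134.]
[  33.77197441  -15.96608254 -205.19407784] [-37.30002892  -2.00882819 205.19440558]
```

Emit:
arm_command:
  plan:
    - [1,0,0,0,-0.15]
    - [1,0,0,0,-0.15]
    - [1,-0.0384,-0.0344,0,0]
    - [1,-0.0384,-0.0344,0,0]
    - [1,-0.0384,-0.0344,0,0]
    - [1,-0.0384,-0.0344,0,0]
    - [1,-0.0384,-0.0344,0,0]
    - [1,-0.0384,-0.0344,0,0]
    - [1,-0.0384,-0.0344,0,0]
    - [1,-0.0384,-0.0344,0,0]
    - [1,-0.0384,-0.0344,0,0]
    - [1,-0.0384,-0.0344,0,0]
    - [1,-0.0384,-0.0344,0,0]
    - [1,-0.0384,-0.0344,0,0]
    - [1,0,0,0,0]

```text
clock: 2.17
eef_pos: [631.8, 56.8, 204.4]
eef_rot: [-3.141, -0.001, 3.054]
wrist_force: [0.2, 0.9, 0.1]
finger_gap: 93.7
finger_force: 0.0
```

```bash
python3 - <<'E'
from h import *
st();c=snap('wrist','w1.png');np.savez('w1.npz',**c)
E
```

```text
{'clock': 2.175, 'eef_pos': [631.811, 56.791, 204.356], 'eef_rot': [-3.141, -0.001, 3.054], 'wrist_force': [0.208, 0.896, 0.069], 'finger_gap': 93.746, 'finger_force': 0.0, 'joints': [0.032, 0.492, 1.258, -0.0, 1.393, -1.451]}
```

View pics/w1.png

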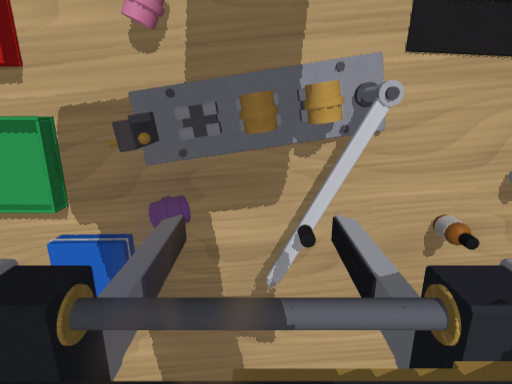

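The view shows the fixture plate with corners at about (382,53), (130,92), (146,163) and (385,131). Sleeves are at (324,102) and (259,112), nest 3 is empty at (199,120), the pivot is at (393,94) and the knob at (307,236).

```bash
python3 - <<'E'
from h import *
c=dict(np.load('w1.npz'));im=c['img'];P=pts(c);hsv=cv2.cvtColor(im,cv2.COLOR_BGR2HSV);H,S,V=[hsv[...,i].astype(int) for i in range(3)]
def pl(m,z): 
    v,u=np.nonzero(m);return np.array([ray(c,a,b,z) for a,b in zip(u,v)])
box=np.zeros(V.shape,bool);box[40:175,105:400]=1
# plate edges: line fits on grey plate mask
m=box&(S<60)&(V>40)&(P[...,2]<22)&(P[...,2]>4)
k=cv2.morphologyEx(m.astype(np.uint8),cv2.MORPH_OPEN,np.ones((3,3)))
cs=max(cv2.findContours(k,0,1)[0],key=cv2.contourArea)
q=np.array([ray(c,*p,12) for p in cs[:,0,:]])
r=cv2.minAreaRect(q[:,:2].astype(np.float32));print('plate',r,cv2.boxPoints(r).round(1).tolist())
m=(H>8)&(H<28)&(S>150)&(P[...,2]>35)&box
cs=[x for x in cv2.findContours(m.astype(np.uint8),0,1)[0] if cv2.contourArea(x)>300]
for x in cs:
    q=np.array([ray(c,*p,52) for p in x[:,0,:]])
    r=cv2.minAreaRect(q[:,:2].astype(np.float32));M=cv2.moments(x);print('sleeve',r,M['m10']/M['m00'],M['m01']/M['m00'])
b2=np.zeros(V.shape,bool);b2[215:260,285:330]=1
m=b2&(V<70)&(P[...,2]>84);q=P[m];print('knob',q.min(0),q.max(0),np.median(q,0))
mt=m&(P[...,2]>101);print('knobtop px',[a.mean() for a in np.nonzero(mt)[::-1]],P[mt].mean(0), ray(c,*[a.mean() for a in np.nonzero(mt)[::-1]],107))
# bar line: bright pixels
b3=np.zeros(V.shape,bool);b3[105:290,260:390]=1
m=b3&(V>120)&(S<60)&(P[...,2]>72);q=pl(m,81);l=cv2.fitLine(q[:,:2].astype(np.float32),2,0,.01,.01).ravel();print('bar',l)
g=cv2.HoughCircles(cv2.cvtColor(im,6)[70:120,370:415],3,1,50,param1=150,param2=.5,minRadius=7,maxRadius=16);print('pivot',g, ray(c,393,94,84), P[94,393])
for n,(a,b) in dict(h1=(340,67),h2=(169,93),h3=(182,152)).items(): print(n,ray(c,a,b,12))
E
```

```text
plate ((564.3717041015625, 63.870208740234375), (89.0887451171875, 297.5959777832031), 3.379676580429077) [[511.1000061035156, 209.8000030517578], [528.7000122070312, -87.30000305175781], [617.5999755859375, -82.0], [600.0999755859375, 215.0]]
sleeve ((565.2612915039062, 63.61494064331055), (40.21630859375, 40.02000045776367), 2.9592666625976562) 258.1247906197655 112.13972640982689
sleeve ((561.2792358398438, 132.838623046875), (40.1204948425293, 40.43510818481445), 2.9559874534606934) 323.26802884615387 102.17828525641026
knob [554.39109429  64.70319576  84.1315798 ] [698.77234034 109.33337835 382.97097289] [688.1809524  101.33168605 105.17334582]
knobtop px [np.float64(307.40106951871655), np.float64(238.94652406417111)] [690.04294634 101.78601745 107.07842376] [690.05914995 101.81456862 107.        ]
bar [ 9.4472146e-01 -3.2787398e-01  6.6825659e+02  1.4116942e+02]
pivot [[[18.5 21.5  9.4]]] [558.46350953 192.58820583  84.        ] [558.43041702 191.54901032  86.42944262]
h1 [524.1087804  161.71639013  12.        ]
h2 [534.97873408 -39.10942905  12.        ]
h3 [605.49565235 -34.78682699  12.        ]
```

Emit:
arm_command:
  plan:
    - [-0.35,0,0,0,0.17]
    - [-0.35,0,0,0,0.17]
    - [-0.35,0,0,0,0.17]
    - [-0.35,-0.0114,0.035,0,0]
    - [-0.35,-0.0114,0.035,0,0]
    - [-0.35,0,0,0.035,0]
    - [-0.35,0,0,0.035,0]
    - [-0.35,0,0,0,0]

```text
clock: 3.22
eef_pos: [687.1, 105.6, 133.0]
eef_rot: [-3.139, -0.004, 2.548]
wrist_force: [-0.1, -0.8, -0.2]
finger_gap: 30.5
finger_force: 0.0
```

```bash
python3 - <<'E'
from h import *
s=st();c=snap('wrist','w2.png');P=pts(c);V=c['img'].max(2)
T=R.from_euler('xyz',s['eef_rot']).as_matrix()
m=np.zeros(V.shape,bool);m[150:300,200:310]=1;m&=(V<70)&(P[...,2]>84)&(P[...,2]<115)
q=P[m&(P[...,2]>100)];print(len(q),q.mean(0),'tool',T.T@(q.mean(0)-s['eef_pos']))
E
```

```text
{'clock': 3.225, 'eef_pos': [687.055, 105.599, 133.04], 'eef_rot': [-3.139, -0.004, 2.548], 'wrist_force': [-0.145, -0.8, -0.151], 'finger_gap': 30.531, 'finger_force': 0.0, 'joints': [0.1, 0.69, 1.117, 0.0, 1.339, -0.877]}
355 [691.06200195 103.30593011 105.60916826] tool [-4.71032608  0.42581725 27.4118611 ]
```

View pics/w2.png

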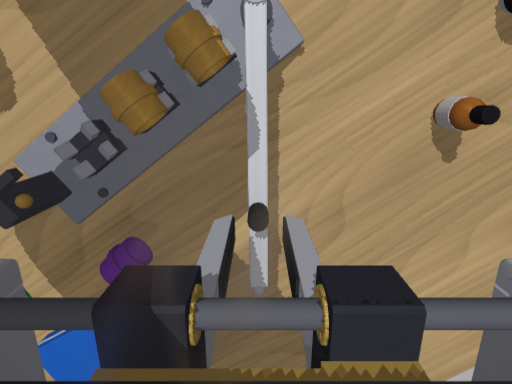

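The knob, at (258,216), sits centred between the fingers and 5 mm back along tool x.

Emit:
arm_command:
  plan:
    - [-0.35,-0.0047,0,0.0235,0]
    - [-0.35,0,0,0.0235,0]
    - [-0.7,0,0,0,0]
    - [-0.7,0,0,0,0]
    - [-0.7,0,0,0,0]
    - [-0.7,0.0007,-0.0148,0,0.0917]
    - [-0.7,0.0007,-0.0148,0,0.0917]
    - [-0.7,0.0007,-0.0148,0,0.0917]
    - [-0.7,0.0007,-0.0148,0,0.0917]
    - [-0.7,0.0007,-0.0148,0,0.0917]
    - [-0.7,0,0,0,0]
  newtons: 10

```text
clock: 4.65
eef_pos: [639.0, 50.4, 89.5]
eef_rot: [3.14, 0.003, 2.086]
wrist_force: [5.4, -7.9, -4.3]
finger_gap: 15.5
finger_force: 10.0
```

```bash
python3 - <<'E'
from h import *
s=st();d=np.array(s['eef_pos'])[:2]-[556.9,191.6];print('r',np.hypot(*d),'keeper',np.arctan2(d[1],d[0])+np.pi/2-.0585)
E
```

```text
{'clock': 4.65, 'eef_pos': [638.978, 50.432, 89.473], 'eef_rot': [3.14, 0.003, 2.086], 'wrist_force': [5.387, -7.923, -4.346], 'finger_gap': 15.45, 'finger_force': 9.999, 'joints': [0.022, 0.607, 1.358, -0.002, 1.174, -0.492]}
r 163.29462259939288 keeper 0.4681449192495346
```

Emit:
arm_command:
  plan:
    - [-0.7,0.0002,-0.0148,0,0.0914]
    - [-0.7,0.0002,-0.0148,0,0.0914]
    - [-0.7,0.0004,-0.0148,0,0.0914]
    - [-0.7,0.0004,-0.0148,0,0.0914]
    - [-0.7,0,-0.0049,0,0.03]
    - [-0.7,0,-0.0049,0,0.03]
    - [-0.7,0,-0.0049,0,0.03]
    - [-0.7,0,-0.0045,0,0.02]
    - [-0.7,0,0,0,0]

```text
clock: 5.78
eef_pos: [566.2, 28.4, 89.5]
eef_rot: [3.136, 0.002, 1.612]
wrist_force: [11.1, -6.7, -6.6]
finger_gap: 15.2
finger_force: 10.0
```

```bash
python3 - <<'E'
from h import *
s=st();d=np.array(s['eef_pos'])[:2]-[556.9,191.6];print('r',np.hypot(*d),'keeper',np.arctan2(d[1],d[0])+np.pi/2-.0585)
E
```

```text
{'clock': 5.775, 'eef_pos': [566.179, 28.388, 89.513], 'eef_rot': [3.136, 0.002, 1.612], 'wrist_force': [11.149, -6.655, -6.564], 'finger_gap': 15.229, 'finger_force': 10.003, 'joints': [-0.014, 0.454, 1.596, -0.001, 1.087, -0.054]}
r 163.47534425422654 keeper -0.0017057114367806728
```

Emit:
arm_command:
  plan:
    - [-0.4,0,0,0,0]
    - [-0.35,0,0,0,0]
    - [-0.35,0,0,-0.055,0]
    - [-0.35,0,0,-0.055,0]
    - [1,0,0,-0.04,0]

```text
clock: 6.4
eef_pos: [564.6, 29.5, 241.4]
eef_rot: [3.139, -0.0, 1.613]
wrist_force: [0.4, 0.3, -0.3]
finger_gap: 37.2
finger_force: 0.0
```

```bash
python3 - <<'E'
from h import *
s=st();c=snap('wrist','w3.png');np.savez('w3.npz',**c)
c=snap('scene','s3.png')
E
```

```text
{'clock': 6.4, 'eef_pos': [564.577, 29.53, 241.398], 'eef_rot': [3.139, -0.0, 1.613], 'wrist_force': [0.402, 0.253, -0.279], 'finger_gap': 37.164, 'finger_force': 0.0, 'joints': [-0.013, 0.308, 1.426, 0.0, 1.405, -0.055]}
```

View pics/w3.png

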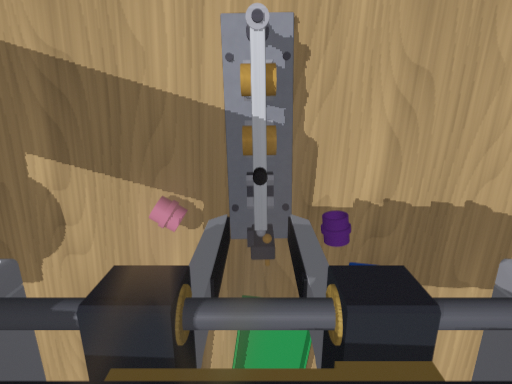

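Emit:
arm_command:
  plan:
    - [1,0.0493,-0.0197,0,0]
    - [1,0.0493,-0.0197,0,0]
    - [1,0.0493,-0.0197,0,0]
    - [1,0.0493,-0.0197,0,0]
    - [1,0.0493,-0.0197,0,0]
    - [1,0.0493,-0.0197,0,0]
    - [1,0,0,0,-0.185]
    - [1,0,0,0,-0.185]
    - [1,0,0,0,-0.185]
    - [1,0,0,0,-0.185]
    - [1,0,0,0,-0.185]
    - [1,0,0,0,-0.185]
    - [1,0,0,0,-0.185]
    - [1,0,0,0,-0.185]
    - [1,0,0,0,-0.185]
    - [1,0,0,0,-0.185]
    - [1,0,0,0,-0.185]
    - [1,0,0,0,-0.185]
    - [1,0,0,0,-0.185]
    - [1,0,0,0,-0.185]

```text
clock: 9.0
eef_pos: [433.7, 319.9, 237.7]
eef_rot: [3.141, -0.001, -2.074]
wrist_force: [-0.6, 0.0, 0.3]
finger_gap: 94.0
finger_force: 0.0
```

Emit:
arm_command:
  plan:
    - [1,0,0,0.02,-0.185]
    - [1,0,0,0.02,-0.185]
    - [1,0,0,0,0]

```text
clock: 9.38
eef_pos: [433.2, 319.6, 196.8]
eef_rot: [3.139, -0.002, -1.711]
wrist_force: [0.6, -0.8, 0.1]
finger_gap: 94.0
finger_force: 0.0
```

```bash
python3 - <<'E'
from h import *
c=dict(np.load('w3.npz'));P=pts(c);hsv=cv2.cvtColor(c['img'],cv2.COLOR_BGR2HSV);H,S,V=[hsv[...,i].astype(int) for i in range(3)]
p=ray(c,257,16,84);k=ray(c,260,176,107);print('pivot',p,'knob',k,np.arctan2(*(k-p)[:2]))
for a,b in ((230,57),(286,55),(235,208),(286,207)): print(ray(c,a,b,12).round(1))
m=(S<70)&(V>40)&(P[...,2]<22)&(P[...,2]>4);m[:, :190]=0;m[:,330:]=0;m[215:]=0
cs=max(cv2.findContours(cv2.morphologyEx(m.astype(np.uint8),2,np.ones((3,3))),0,1)[0],key=cv2.contourArea)[:,0,:]
q=np.array([ray(c,*x,12) for x in cs]);r=cv2.minAreaRect(q[:,:2].astype(np.float32));print('plate',r)
s=st();T=R.from_euler('xyz',s['eef_rot']).as_matrix()
c=snap('wrist','w4.png');np.savez('w4.npz',**c);P=pts(c);hsv=cv2.cvtColor(c['img'],cv2.COLOR_BGR2HSV);H,S,V=[hsv[...,i].astype(int) for i in range(3)]
for n,m in (('all',P[...,2]>14),('green',(H>45)&(H<85)&(S>100)),('red',((H<8)|(H>172))&(S>120))):
    m=m&(P[...,2]<50)&(P[...,2]>8);m[:, :150]=0;m[:,360:]=0;m[:100]=0;m[300:]=0
    v,u=np.nonzero(m);q=np.array([ray(c,a,b,34) for a,b in zip(u,v)])
    r=cv2.minAreaRect(q[:,:2].astype(np.float32));print(n,len(u),r,q.mean(0),u.mean(),v.mean())
E
```

```text
pivot [557.2519151  191.18674795  84.        ] knob [566.91158286  32.51180091 107.        ] 3.080790608709694
[524.4 161.3  12. ]
[594.5 166.6  12. ]
[534.8 -39.3  12. ]
[607.8 -34.8  12. ]
plate ((536.5950927734375, 81.42859649658203), (35.26594543457031, 260.02099609375), 3.328720808029175)
{'clock': 9.375, 'eef_pos': [433.247, 319.558, 196.823], 'eef_rot': [3.139, -0.002, -1.711], 'wrist_force': [0.565, -0.768, 0.061], 'finger_gap': 93.963, 'finger_force': 0.0, 'joints': [0.567, 0.283, 1.563, 0.0, 1.299, -2.433]}
all 2323 ((431.16314697265625, 320.6968994140625), (115.1864242553711, 29.941856384277344), 82.53028106689453) [431.10038538 320.46156131  34.        ] 260.18984072320274 170.80413258717175
green 274 ((428.4014587402344, 299.6715087890625), (12.654080390930176, 29.810489654541016), 81.88231658935547) [428.56133187 299.65660297  34.        ] 259.8649635036496 153.52554744525548
red 245 ((435.8403625488281, 356.8855285644531), (11.305218696594238, 29.943967819213867), 81.8504867553711) [435.56270847 357.2086672   34.        ] 260.78367346938774 201.73469387755102
```

View pics/w4.png

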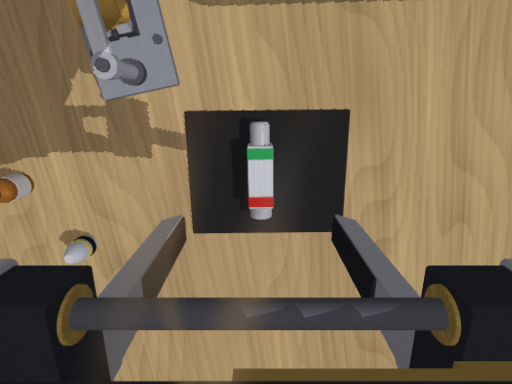

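The gauge is centred at about (260,178), green band up at (260,153) and red band at (261,202), aligned with the tool axis.

Emit:
arm_command:
  plan:
    - [0.5,-0.0076,0.0023,0.05,0]
    - [0.5,0,0,0.05,0]
    - [0.5,0,0,0.05,0]
    - [0.5,0,0,0.03,0]
    - [0.5,0,0,0.009,0]
    - [0.3,0,0,0,0]
    - [-0.6,0,0,0,0]
    - [-0.6,0,0,0,0]
    - [-0.6,0,0,0,0]
    - [-0.6,0,0,0,0]
  newtons: 45

```text
clock: 10.68
eef_pos: [432.8, 327.9, 9.9]
eef_rot: [-3.141, 0.0, -1.711]
wrist_force: [-2.0, -0.7, 5.2]
finger_gap: 29.8
finger_force: 45.0
```

Emit:
arm_command:
  plan:
    - [-0.6,0,0,-0.02,0]
    - [-0.6,0,0,-0.05,0]
    - [-0.6,0,0,-0.05,0]
    - [-0.6,0,0,-0.04,0.1715]
    - [-0.6,0,0,0,0.1715]
    - [-0.6,0,0,0,0.1715]
    - [-0.6,0,0,0,0.1715]
    - [-0.6,0,0,0,0.1715]
    - [-0.6,0,0,0,0.1715]
    - [-0.6,0,0,0,0.1715]
    - [-0.6,0,0,0,0.1715]
    - [-0.6,-0.0359,-0.0336,0,0]
    - [-0.6,-0.0359,-0.0336,0,0]
    - [-0.6,-0.0359,-0.0336,0,0]
    - [-0.6,-0.0359,-0.0336,0,0]
    - [-0.6,-0.0359,-0.0336,0,0]
    - [-0.6,-0.0359,-0.0336,0,0]
    - [-0.6,0,0,0,0]

```text
clock: 12.92
eef_pos: [661.0, 136.6, 168.0]
eef_rot: [-3.141, -0.001, -3.086]
wrist_force: [-0.7, 1.1, -2.2]
finger_gap: 29.3
finger_force: 45.0
```

```bash
python3 - <<'E'
from h import *
s=st();c=snap('wrist','w5.png');np.savez('w5.npz',**c)
E
```

```text
{'clock': 12.925, 'eef_pos': [661.014, 136.613, 168.007], 'eef_rot': [-3.141, -0.001, -3.086], 'wrist_force': [-0.68, 1.129, -2.175], 'finger_gap': 29.342, 'finger_force': 44.966, 'joints': [0.15, 0.613, 1.159, -0.0, 1.371, -1.477]}
```

View pics/w5.png

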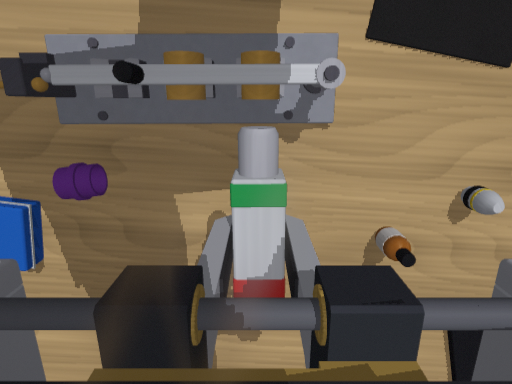

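The held gauge's go plug points up the image at (259,150), and sleeve 1 is at (261,75) under the bar, with the plug nearly in line with it.

```bash
cat > rel.py <<'E'
from h import *
def edges(g,v,u0,u1):
    # subpixel left/right strongest gradient in row v between u0,u1
    r=cv2.GaussianBlur(g,(3,3),0)[v,u0:u1].astype(float);d=np.gradient(r);return d
def gauge(c,s):
    T=R.from_euler('xyz',s['eef_rot']).as_matrix();t=np.array(s['eef_pos']);P=pts(c);Q=(P-t)@T
    m=(np.abs(Q[...,1])<25)&(Q[...,0]>-30)&(Q[...,0]<75)&(Q[...,2]<15)&(Q[...,2]>-40)&(c['z_map']>0)
    m[290:]=0
    hsv=cv2.cvtColor(c['img'],cv2.COLOR_BGR2HSV)
    plug=m&(Q[...,0]>42)&(Q[...,0]<62)
    print('plug: top z',np.percentile(Q[plug][:,2],[5,20,50]),'xmax',Q[m][:,0].max())
    for v in range(np.nonzero(plug)[0].min()+3,np.nonzero(plug)[0].max()-1,6):
        u=np.nonzero(plug[v])[0]
        a,b=[T.T@(ray(c,x,v,t[2]+9.1)-t) for x in (u.min()-.5,u.max()+.5)];print(' row',v,u.min(),u.max(),'x',a[0].round(1),'y mid',((a+b)/2)[1].round(2),'w',(b-a)[1].round(2))
    hd=m&(Q[...,0]>-20)&(Q[...,0]<34)&(np.abs(Q[...,1])<13);print('handle top z',np.median(Q[hd][:,2]))
    A=np.c_[Q[hd][:,0],np.ones(hd.sum())];print('handle slope',np.linalg.lstsq(A,Q[hd][:,2],rcond=None)[0])
    G=(hsv[...,0]>45)&(hsv[...,0]<85)&(hsv[...,1]>100)&m
    v,u=np.nonzero(G)
    q=np.array([T.T@(ray(c,a,b,t[2]+24)-t) for a,b in zip(u,v)]);print('green x',q[:,0].min(),q[:,0].max(),'y',q[:,1].min(),q[:,1].max())
    return T,t
def sleeve(c,T,t,u0,u1,v0=40,v1=125):
    P=pts(c);hsv=cv2.cvtColor(c['img'],cv2.COLOR_BGR2HSV)
    m=(hsv[...,0]>8)&(hsv[...,0]<30)&(hsv[...,1]>140)&(P[...,2]>35)&(P[...,2]<85);m[:v0]=0;m[v1:]=0;m[:,:u0]=0;m[:,u1:]=0
    for v in range(*[f(np.nonzero(m)[0]) for f in (np.min,np.max)],3):
        u=np.nonzero(m[v])[0]
        if len(u)<10: continue
        a,b=[ray(c,x,v,50) for x in (u.min()-.5,u.max()+.5)];qa,qb=T.T@(a-t),T.T@(b-t)
        print(' sl row',v,u.min(),u.max(),'world',((a+b)/2)[:2].round(1),'tool',((qa+qb)/2)[:2].round(2),'w',(qb-qa)[1].round(1))
E
python3 - <<'E'
from rel import *
s=manip.read_state();c=dict(np.load('w5.npz'));T,t=gauge(c,s);sleeve(c,T,t,235,290);print();sleeve(c,T,t,160,210)
E
```

```text
plug: top z [-20.01147996 -19.32469188 -18.07059089] xmax 63.562132735347724
 row 133 238 278 x 60.1 y mid -0.71 w 22.79
 row 139 238 278 x 56.8 y mid -0.72 w 22.91
 row 145 238 278 x 53.4 y mid -0.72 w 23.03
 row 151 238 278 x 50.0 y mid -0.73 w 23.15
 row 157 238 278 x 46.6 y mid -0.74 w 23.28
 row 163 238 278 x 43.2 y mid -0.75 w 23.4
handle top z -23.185340414361228
handle slope [-7.41664675e-03 -2.31335504e+01]
green x 22.403441249899938 34.804502067389315 y -15.831564744991619 14.196504557885183
 sl row 51 254 267 world [538.7 132.8] tool [121.11   1.55] w 12.7
 sl row 54 241 278 world [541.3 132. ] tool [118.59   0.64] w 34.6
 sl row 57 241 278 world [543.8 132.1] tool [116.05   0.64] w 34.7
 sl row 60 241 278 world [546.4 132.3] tool [113.51   0.64] w 34.8
 sl row 87 242 278 world [569.8 134.1] tool [90.01  1.08] w 34.6
 sl row 90 242 278 world [572.5 134.2] tool [87.33  1.08] w 34.7
 sl row 93 242 278 world [575.2 134.4] tool [84.64  1.08] w 34.8
 sl row 96 242 278 world [577.9 134.5] tool [81.93  1.08] w 34.9

 sl row 54 164 201 world [545.2  62. ] tool [118.72 -69.46] w 34.6
 sl row 57 164 202 world [547.7  62.4] tool [116.19 -69.18] w 35.6
 sl row 60 164 202 world [550.2  62.4] tool [113.64 -69.36] w 35.7
 sl row 63 165 192 world [553.   58.2] tool [111.09 -73.66] w 25.7
 sl row 87 167 203 world [573.7  64. ] tool [ 90.14 -69.1 ] w 34.6
 sl row 90 167 204 world [576.3  64.4] tool [ 87.46 -68.81] w 35.7
 sl row 93 167 204 world [579.   64.4] tool [ 84.77 -68.99] w 35.7
 sl row 96 167 204 world [581.7  64.4] tool [ 82.07 -69.17] w 35.8
```

Emit:
arm_command:
  plan:
    - [-0.6,0,0.0016,0.05,-0.004]
    - [-0.6,0,0,0.05,0]
    - [-0.6,0,0,0.0268,0]
    - [-0.6,0.008,0,0,0]
    - [-0.6,0,0,0,0]

```text
clock: 13.6
eef_pos: [651.5, 141.0, 44.5]
eef_rot: [3.141, 0.002, -3.078]
wrist_force: [0.5, 0.5, -1.3]
finger_gap: 29.7
finger_force: 45.0
```

```bash
python3 - <<'E'
from rel import *
s=st();c=snap('wrist','w6.png');np.savez('w6.npz',**c);T,t=gauge(c,s);sleeve(c,T,t,200,320,0,150)
E
```

```text
{'clock': 13.6, 'eef_pos': [651.504, 141.036, 44.464], 'eef_rot': [3.141, 0.002, -3.078], 'wrist_force': [0.494, 0.48, -1.35], 'finger_gap': 29.676, 'finger_force': 44.967, 'joints': [0.158, 0.713, 1.297, 0.0, 1.13, -1.476]}
plug: top z [-20.29209259 -19.51902483 -18.3859478 ] xmax 74.8242510504873
 row 135 238 278 x 60.0 y mid 0.8 w 22.83
 row 141 238 278 x 56.6 y mid 0.79 w 22.95
 row 147 238 278 x 53.3 y mid 0.79 w 23.07
 row 153 238 278 x 49.9 y mid 0.79 w 23.2
 row 159 238 278 x 46.4 y mid 0.78 w 23.32
 row 165 238 277 x 43.0 y mid 0.5 w 22.88
handle top z -23.363357844221053
handle slope [-8.42351681e-03 -2.33184023e+01]
green x 23.370373230915494 35.75762235041439 y -14.370500870456496 15.718112718905902
 sl row 29 239 266 world [537.7 131.7] tool [114.2   -2.01] w 14.5
 sl row 32 224 282 world [539.  132.1] tool [112.79  -1.76] w 30.7
 sl row 35 220 286 world [540.5 132.2] tool [111.37  -1.77] w 35.0
 sl row 38 220 287 world [541.9 132.5] tool [109.94  -1.51] w 35.6
 sl row 41 220 286 world [543.3 132.3] tool [108.5   -1.78] w 35.1
 sl row 44 220 286 world [544.8 132.4] tool [107.06  -1.79] w 35.2
 sl row 47 220 286 world [546.2 132.5] tool [105.6  -1.8] w 35.3
 sl row 50 220 286 world [547.7 132.6] tool [104.15  -1.81] w 35.4
 sl row 92 221 285 world [568.8 133.8] tool [82.94 -1.92] w 35.6
 sl row 95 221 285 world [570.4 133.9] tool [81.37 -1.93] w 35.7
 sl row 98 222 284 world [572. 134.] tool [79.79 -1.94] w 34.7
 sl row 101 222 284 world [573.6 134.1] tool [78.2  -1.95] w 34.8
 sl row 104 222 284 world [575.2 134.2] tool [76.6  -1.96] w 34.9
 sl row 107 222 284 world [576.8 134.3] tool [75.   -1.96] w 34.9
 sl row 110 222 284 world [578.4 134.4] tool [73.38 -1.97] w 35.0
 sl row 113 222 284 world [580.  134.5] tool [71.76 -1.98] w 35.1
```

View pics/w6.png

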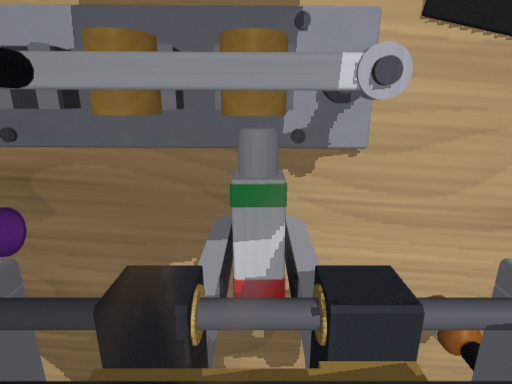

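Emit:
arm_command:
  plan:
    - [-0.6,0,0,0,0]
    - [-0.6,0,0,0,0]

```text
clock: 13.9
eef_pos: [651.9, 140.4, 43.4]
eef_rot: [3.141, 0.001, -3.078]
wrist_force: [-0.2, -0.6, -3.7]
finger_gap: 29.1
finger_force: 45.0
```

```bash
python3 - <<'E'
from rel import *
c=snap('wrist');s=st();np.savez('w7.npz',**c);T,t=gauge(c,s);sleeve(c,T,t,200,320,90,150)
E
```

```text
{'clock': 13.95, 'eef_pos': [651.858, 140.419, 43.185], 'eef_rot': [3.141, 0.001, -3.079], 'wrist_force': [-0.304, 0.097, -2.118], 'finger_gap': 29.863, 'finger_force': 44.967, 'joints': [0.157, 0.715, 1.296, 0.0, 1.13, -1.477]}
plug: top z [-20.56877174 -19.73467822 -18.56764611] xmax 74.99019518452302
 row 135 238 278 x 59.8 y mid 0.8 w 22.87
 row 141 238 278 x 56.5 y mid 0.79 w 22.99
 row 147 238 278 x 53.1 y mid 0.79 w 23.11
 row 153 238 278 x 49.7 y mid 0.79 w 23.24
 row 159 238 278 x 46.3 y mid 0.78 w 23.37
 row 165 238 277 x 42.8 y mid 0.49 w 22.92
handle top z -23.64171790360966
handle slope [-8.54602915e-03 -2.35870043e+01]
green x 23.160086712680904 35.567701712572344 y -14.385553790419204 15.718227616409358
 sl row 90 222 286 world [568.3 133.8] tool [83.84 -1.36] w 35.3
 sl row 93 222 286 world [569.8 133.9] tool [82.28 -1.37] w 35.4
 sl row 96 222 286 world [571.4 134. ] tool [80.71 -1.37] w 35.5
 sl row 99 222 286 world [573.  134.1] tool [79.14 -1.38] w 35.6
 sl row 102 223 286 world [574.5 134.4] tool [77.55 -1.11] w 35.1
 sl row 105 223 285 world [576.1 134.2] tool [75.96 -1.39] w 34.7
 sl row 108 223 286 world [577.7 134.6] tool [74.36 -1.12] w 35.3
 sl row 111 223 286 world [579.3 134.7] tool [72.75 -1.13] w 35.4
```

Emit:
arm_command:
  plan:
    - [-0.6,0,0,0,0]
    - [-0.6,0,0,0,0]
    - [-0.6,0,0,0,0]
    - [-0.6,0,0,0,0]
    - [-0.6,0,0,0,0]
    - [-0.6,0,0,0,0]

```text
clock: 14.7
eef_pos: [651.6, 140.4, 42.7]
eef_rot: [-3.142, 0.0, -3.078]
wrist_force: [-0.8, -0.3, -1.9]
finger_gap: 29.6
finger_force: 45.0
```

```bash
python3 - <<'E'
from rel import *
c=snap('wrist');s=st();np.savez('w7.npz',**c);T,t=gauge(c,s);sleeve(c,T,t,200,320,90,150);print((T.T@(c['eye']-t)).round(2),(T.T@rot(c)).round(4).tolist())
E
```

```text
{'clock': 14.75, 'eef_pos': [651.637, 140.351, 42.653], 'eef_rot': [-3.142, 0.0, -3.078], 'wrist_force': [-0.235, -0.062, -2.68], 'finger_gap': 29.465, 'finger_force': 44.967, 'joints': [0.157, 0.716, 1.296, -0.0, 1.13, -1.477]}
plug: top z [-20.31372127 -19.5350438  -18.27095196] xmax 74.85692826141167
 row 135 238 278 x 60.0 y mid 0.81 w 22.84
 row 141 238 278 x 56.6 y mid 0.81 w 22.96
 row 147 238 278 x 53.3 y mid 0.8 w 23.09
 row 153 238 278 x 49.8 y mid 0.8 w 23.21
 row 159 238 278 x 46.4 y mid 0.8 w 23.34
 row 165 238 277 x 42.9 y mid 0.51 w 22.89
handle top z -23.380454479062948
handle slope [-7.46473133e-03 -2.33113367e+01]
green x 23.338854470734322 35.72296665843308 y -14.30322459760229 15.413568993402071
 sl row 91 222 286 world [568.5 133.8] tool [83.4  -1.34] w 35.2
 sl row 94 222 286 world [570.  133.8] tool [81.84 -1.34] w 35.3
 sl row 97 222 286 world [571.6 133.9] tool [80.28 -1.35] w 35.4
 sl row 100 222 286 world [573.2 134. ] tool [78.71 -1.36] w 35.5
 sl row 103 222 286 world [574.7 134.1] tool [77.13 -1.36] w 35.6
 sl row 106 223 286 world [576.3 134.5] tool [75.54 -1.1 ] w 35.1
 sl row 109 223 286 world [577.9 134.6] tool [73.94 -1.1 ] w 35.2
 sl row 112 223 286 world [579.5 134.7] tool [72.34 -1.11] w 35.3
[  77.86    0.96 -178.51] [[-0.0006, -0.9632, -0.269], [1.0, -0.0007, 0.0003], [-0.0005, -0.269, 0.9632]]
```

```bash
python3 - <<'E'
from rel import *
c=dict(np.load('w7.npz'));P=pts(c);t=np.array([651.64,140.35,42.65])
def strip(name,v0,v1,u0,u1):
    Z=P[v0:v1,u0:u1,2];print(name,np.nanmedian(Z),Z.std())
strip('tube top',106,113,250,258)
strip('collar? ',92,97,250,258)
strip('plug top',138,165,255,261)
strip('handle top',210,250,245,270);strip('green',185,203,240,276)
strip('bar top',60,80,180,210); strip('plate',128,140,300,340);strip('table',250,280,130,170)
E
```

```text
tube top 67.15048247568231 0.622430074584927
collar?  67.21096972392236 0.6693454727320347
plug top 62.39441611767174 12.452597384515675
handle top 65.93539072221182 12.001559174533371
green 66.34332238852521 12.137651019434964
bar top 80.23537056487211 11.488040023587367
plate 11.363966300733736 23.309561132484856
table 143.77137309423938 75.29856229017038
```

Emit:
arm_command:
  plan:
    - [-0.6,0,-0.002,0.0018,0]
    - [-0.6,0,0,0,0]
    - [-0.6,0,0,0,0]
    - [-0.6,0,0,0,0]
    - [-0.6,0.003,0,0,0]
    - [-0.6,0.003,0,0,0]
    - [-0.6,0.003,0,0,0]
    - [-0.6,0.002,0,0,0]
    - [-0.6,0.002,0,0,0]
    - [-0.6,0.002,0,0,0]
    - [-0.6,0,0,0,0]

```text
clock: 16.12
eef_pos: [636.7, 137.4, 40.9]
eef_rot: [3.142, -0.0, -3.078]
wrist_force: [0.5, 0.3, -2.5]
finger_gap: 29.7
finger_force: 45.0
```

```bash
python3 - <<'E'
from rel import *
c=snap('wrist');s=st();np.savez('w8.npz',**c);T,t=gauge(c,s);sleeve(c,T,t,200,320,100,150)
E
```

```text
{'clock': 16.175, 'eef_pos': [636.801, 137.413, 40.916], 'eef_rot': [-3.142, 0.0, -3.078], 'wrist_force': [0.208, 0.145, -2.675], 'finger_gap': 29.848, 'finger_force': 44.967, 'joints': [0.156, 0.687, 1.35, -0.0, 1.105, -1.478]}
plug: top z [-26.19702387 -24.20018012 -19.23571472] xmax 74.7946720611524
 row 133 220 296 x 61.2 y mid 0.81 w 42.81
 row 139 226 290 x 57.8 y mid 0.81 w 36.33
 row 145 238 278 x 54.5 y mid 0.81 w 23.04
 row 151 238 278 x 51.1 y mid 0.8 w 23.17
 row 157 238 278 x 47.7 y mid 0.8 w 23.29
 row 163 238 278 x 44.2 y mid 0.8 w 23.42
 row 169 242 275 x 40.7 y mid 1.08 w 19.53
handle top z -23.33617846305983
handle slope [-8.13336620e-03 -2.32843638e+01]
green x 23.443160949502566 35.82380718796613 y -14.312120547212052 15.737698063640199
 sl row 125 226 289 world [571.4 133.8] tool [65.51  0.54] w 35.3
 sl row 128 227 289 world [573.  134.2] tool [63.88  0.82] w 34.9
 sl row 131 227 289 world [574.6 134.3] tool [62.24  0.81] w 35.0
 sl row 134 227 289 world [576.3 134.4] tool [60.59  0.81] w 35.1
 sl row 137 227 289 world [577.9 134.5] tool [58.93  0.81] w 35.2
 sl row 140 227 288 world [579.6 134.3] tool [57.27  0.53] w 34.7
 sl row 143 230 286 world [581.3 134.7] tool [55.59  0.81] w 32.0
```

Emit:
arm_command:
  plan:
    - [-0.6,0.004,0,0,0]
    - [-0.6,0.004,0,0,0]
    - [-0.6,0.004,0,0,0]
    - [-0.6,0.003,0,0,0]
    - [-0.6,0.001,0,0,0]
    - [-0.6,0,0,0,0]
    - [-0.6,0,0,0,0]

```text
clock: 17.05
eef_pos: [620.9, 136.4, 40.8]
eef_rot: [-3.142, 0.0, -3.079]
wrist_force: [-0.8, 0.1, -2.6]
finger_gap: 29.9
finger_force: 45.0
```

Emit:
arm_command:
  plan:
    - [-0.6,0.001,0,0,0]
    - [-0.6,0.001,0,0,0]
    - [-0.6,0,0,0,0]

```text
clock: 17.42
eef_pos: [618.8, 136.3, 40.9]
eef_rot: [-3.142, 0.0, -3.079]
wrist_force: [-0.1, 0.2, -2.5]
finger_gap: 29.8
finger_force: 45.0
```

Emit:
arm_command:
  plan:
    - [-0.6,0.001,0,0,0]
    - [-0.6,0.001,0,0,0]
    - [-0.6,0,0,0,0]

```text
clock: 17.8
eef_pos: [617.6, 136.2, 41.3]
eef_rot: [3.141, 0.002, -3.079]
wrist_force: [5.3, 0.7, -3.1]
finger_gap: 29.5
finger_force: 45.0
```

Emit:
arm_command:
  plan:
    - [-0.6,0.001,0,0,0]
    - [-0.6,0.001,0,0,0]
    - [-0.6,0,0,0,0]

```text
clock: 18.18
eef_pos: [617.2, 136.2, 42.0]
eef_rot: [3.141, 0.007, -3.079]
wrist_force: [14.1, 1.5, -4.7]
finger_gap: 29.6
finger_force: 45.0
```

The go end is fully home: the shoulder is in contact at 5–14 N. Next is the no-go end from the other mouth.

Emit:
arm_command:
  plan:
    - [-0.6,-0.008,0,0,0]
    - [-0.6,-0.016,0,0,0]
    - [-0.6,-0.021,0,0,0.004]
    - [-0.6,0,0,0,0]
    - [-0.6,0,0,-0.045,0]
    - [-0.6,0,0,-0.045,0]
    - [-0.6,0.0485,0,0,0]
    - [-0.6,0.0485,0,0,0]
    - [-0.6,0.0485,0,0,0]
    - [-0.6,0.0485,0,0,0]
    - [-0.6,0,0,0,0]
    - [-0.6,0,0,0.045,0]
    - [-0.6,0,0,0.043,0]
    - [-0.6,0,0,0,0]
    - [-0.6,0,0,0,0]
    - [-0.6,0,0,0,0]
    - [-0.6,0,0,0,0]
    - [-0.6,0,0,0,0]

```text
clock: 20.42
eef_pos: [466.3, 127.4, 43.4]
eef_rot: [3.142, 0.001, -3.082]
wrist_force: [-0.6, -0.9, -1.8]
finger_gap: 29.8
finger_force: 45.0
```

```bash
python3 - <<'E'
from rel import *
s=st();c=snap('side','sd1.png');c=snap('scene','sc1.png')
p=np.array(s['eef_pos']);ex=np.array([.9983,.0588]);ey=np.array([-.0588,.9983]);d=p[:2]-[617.6,136.25];print('s',d@ex+57,'lat',d@ey)
i=[cv2.imread('pics/'+f) for f in('sd1.png','sc1.png')]
cv2.imwrite('pics/m1.png',np.hstack([cv2.resize(i[0][120:210,160:280],(400,300),interpolation=2),cv2.resize(i[1][120:225,260:400],(400,300),interpolation=2)]))
E
```

```text
{'clock': 20.425, 'eef_pos': [466.318, 127.444, 43.375], 'eef_rot': [3.142, 0.001, -3.082], 'wrist_force': [-0.579, -0.918, -1.789], 'finger_gap': 29.789, 'finger_force': 44.967, 'joints': [0.191, 0.363, 1.859, -0.0, 0.919, -1.439]}
s -94.54287774026312 lat 0.10485570468012524
```

View pics/m1.png

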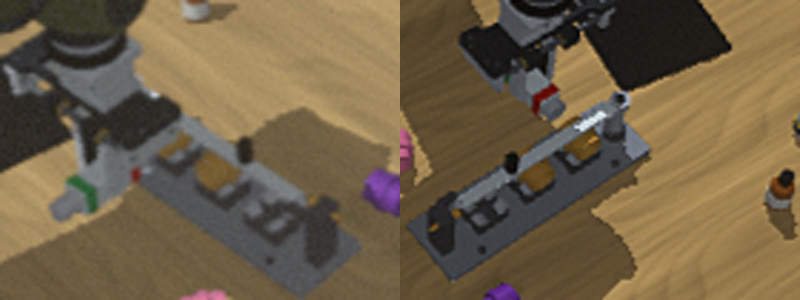

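The gauge waits with the red-banded no-go end facing the free mouth of sleeve 1 and the bar shut above. It is laterally in line and about 2 mm high.

Emit:
arm_command:
  plan:
    - [-0.6,0,0,0.002,0]
    - [-0.6,-0.006,0,0,0]
    - [-0.6,-0.006,0,0,0]
    - [-0.6,-0.005,0,0,0]
    - [-0.6,0,0,0,0]
    - [-0.6,0,0,0,0]
    - [-0.6,0,0,0,0]

```text
clock: 21.4
eef_pos: [482.9, 128.4, 40.8]
eef_rot: [3.142, -0.0, -3.082]
wrist_force: [-0.1, 0.2, -2.8]
finger_gap: 29.8
finger_force: 45.0
```

Emit:
arm_command:
  plan:
    - [-0.6,-0.002,0,0,0]
    - [-0.6,-0.002,0,0,0]
    - [-0.6,0,0,0,0]

```text
clock: 21.78
eef_pos: [487.2, 128.7, 40.8]
eef_rot: [3.142, 0.0, -3.083]
wrist_force: [-0.3, -0.3, -2.5]
finger_gap: 30.1
finger_force: 45.0
```

Emit:
arm_command:
  plan:
    - [-0.6,-0.001,0,0,0]
    - [-0.6,-0.001,0,0,0]
    - [-0.6,0,0,0,0]

```text
clock: 22.15
eef_pos: [489.1, 128.8, 40.8]
eef_rot: [-3.142, 0.0, -3.082]
wrist_force: [-0.1, 0.4, -2.2]
finger_gap: 29.9
finger_force: 45.0
```

Emit:
arm_command:
  plan:
    - [-0.6,-0.001,0,0,0]
    - [-0.6,0,0,0,0]

```text
clock: 22.4
eef_pos: [490.1, 128.8, 40.8]
eef_rot: [3.142, 0.0, -3.083]
wrist_force: [1.1, 0.5, -2.6]
finger_gap: 30.0
finger_force: 45.0
```

Emit:
arm_command:
  plan:
    - [-0.6,-0.001,0,0,0]
    - [-0.6,0,0,0,0]

```text
clock: 22.65
eef_pos: [491.1, 128.9, 40.9]
eef_rot: [3.142, 0.0, -3.082]
wrist_force: [-0.1, -0.3, -3.4]
finger_gap: 29.5
finger_force: 45.0
```

Emit:
arm_command:
  plan:
    - [-0.6,-0.001,0,0,0]
    - [-0.6,0,0,0,0]

```text
clock: 22.9
eef_pos: [492.1, 128.9, 40.8]
eef_rot: [-3.142, 0.0, -3.083]
wrist_force: [0.2, -0.9, -1.9]
finger_gap: 29.5
finger_force: 45.0
```

Emit:
arm_command:
  plan:
    - [-0.6,-0.001,0,0,0]
    - [-0.6,-0.001,0,0,0]
    - [-0.6,0,0,0,0]

```text
clock: 23.28
eef_pos: [494.1, 129.1, 40.8]
eef_rot: [-3.142, 0.0, -3.083]
wrist_force: [1.3, -0.9, -2.9]
finger_gap: 29.5
finger_force: 45.0
```

Emit:
arm_command:
  plan:
    - [-0.6,-0.001,0,0,0]
    - [-0.6,-0.001,0,0,0]
    - [-0.6,0,0,0,0]

```text
clock: 23.65
eef_pos: [496.1, 129.2, 40.8]
eef_rot: [-3.142, 0.0, -3.083]
wrist_force: [0.1, 0.2, -2.1]
finger_gap: 29.6
finger_force: 45.0
```

The no-go end went 7 mm into sleeve 1 without force, so sleeve 1 is oversize and goes in the red tray. Now sleeve 2.

Emit:
arm_command:
  plan:
    - [-0.6,-0.001,0,0,0]
    - [-0.6,-0.001,0,0,0]
    - [-0.6,0,0,0,0]
    - [-0.6,0.012,0,0,0]
    - [-0.6,0.015,0,0,0]
    - [-0.6,0.015,0,0,0]
    - [-0.6,0,0,0,0]
    - [-0.6,0,0,-0.045,0]
    - [-0.6,0,0,-0.045,0]
    - [-0.6,-0.051,-0.0175,0,0]
    - [-0.6,-0.051,-0.0175,0,0]
    - [-0.6,-0.051,-0.0175,0,0]
    - [-0.6,-0.051,-0.0175,0,0]
    - [-0.6,0,0,0.045,0]
    - [-0.6,0,0,0.044,0]
    - [-0.6,0,0,0,0]
    - [-0.6,0,0,0,0]
    - [-0.6,0,0,0,0]
    - [-0.6,0,0,0,0]
    - [-0.6,0,0,0,0]

```text
clock: 26.15
eef_pos: [664.1, 69.0, 42.5]
eef_rot: [3.142, 0.001, -3.082]
wrist_force: [-0.1, 0.6, -1.9]
finger_gap: 29.7
finger_force: 45.0
```

```bash
cat > pos.py <<'E'
from rel import *
EX=np.array([.9983,.0588]);EY=np.array([-.0588,.9983])
def sl(s,n):
    d=np.array(s['eef_pos'])[:2]-(np.array([617.6,136.25])-70*(n-1)*EY);print('s',(d@EX+57).round(2),'lat',(d@EY).round(2),'z',s['eef_pos'][2].round(2))
E
python3 - <<'E'
from pos import *
c=snap('wrist');s=st();sl(s,2);np.savez('w9.npz',**c);T,t=gauge(c,s);sleeve(c,T,t,200,320,60,150)
E
```

```text
{'clock': 26.2, 'eef_pos': [664.036, 69.023, 42.338], 'eef_rot': [-3.142, 0.001, -3.082], 'wrist_force': [0.437, 0.212, -2.854], 'finger_gap': 29.651, 'finger_force': 44.967, 'joints': [0.049, 0.718, 1.293, -0.0, 1.13, -1.581]}
s 99.4 lat 0.16 z 42.34
plug: top z [-20.39330759 -19.70158948 -18.45901412] xmax 64.57135981209667
 row 135 238 278 x 59.9 y mid 0.8 w 22.86
 row 141 238 278 x 56.5 y mid 0.8 w 22.99
 row 147 238 278 x 53.2 y mid 0.79 w 23.11
 row 153 238 278 x 49.8 y mid 0.79 w 23.23
 row 159 238 278 x 46.3 y mid 0.79 w 23.36
 row 165 238 277 x 42.8 y mid 0.5 w 22.92
handle top z -23.609131798198927
handle slope [-8.05165354e-03 -2.35460331e+01]
green x 23.217922870993718 35.62065012575463 y -14.333764821926405 15.77105903311592
 sl row 72 225 290 world [571.2  64.1] tool [92.99  0.56] w 35.2
 sl row 75 225 290 world [572.7  64.2] tool [91.49  0.56] w 35.2
 sl row 78 225 290 world [574.2  64.3] tool [89.98  0.56] w 35.3
 sl row 81 225 289 world [575.7  64.1] tool [88.46  0.29] w 34.9
 sl row 84 225 290 world [577.2  64.4] tool [86.93  0.55] w 35.5
 sl row 87 225 289 world [578.8  64.3] tool [85.39  0.28] w 35.1
 sl row 90 225 289 world [580.3  64.3] tool [83.85  0.28] w 35.1
 sl row 93 225 289 world [581.9  64.4] tool [82.3   0.28] w 35.2
 sl row 96 225 289 world [583.4  64.5] tool [80.74  0.27] w 35.3
```

Emit:
arm_command:
  plan:
    - [-0.6,0,-0.0003,0.0013,0]
    - [-0.6,0.005,0,0,0]
    - [-0.6,0.005,0,0,0]
    - [-0.6,0.002,0,0,0]
    - [-0.6,0.002,0,0,0]
    - [-0.6,0.002,0,0,0]
    - [-0.6,0.002,0,0,0]
    - [-0.6,0.002,0,0,0]
    - [-0.6,0,0,0,0]

```text
clock: 27.32
eef_pos: [643.8, 67.5, 40.6]
eef_rot: [3.142, -0.0, -3.083]
wrist_force: [-0.6, 0.4, -1.7]
finger_gap: 29.7
finger_force: 45.0
```

Emit:
arm_command:
  plan:
    - [-0.6,0.004,0,0,0]
    - [-0.6,0.004,0,0,0]
    - [-0.6,0.004,0,0,0]
    - [-0.6,0.003,0,0,0]
    - [-0.6,0.002,0,0,0]
    - [-0.6,0.001,0,0,0]
    - [-0.6,0,0,0,0]

```text
clock: 28.2
eef_pos: [625.9, 66.4, 40.5]
eef_rot: [-3.142, -0.0, -3.083]
wrist_force: [-0.9, -0.4, -2.0]
finger_gap: 30.0
finger_force: 45.0
```

Emit:
arm_command:
  plan:
    - [-0.6,0.0015,0,0,0]
    - [-0.6,0.0015,0,0,0]
    - [-0.6,0.001,0,0,0]
    - [-0.6,0,0,0,0]

```text
clock: 28.7
eef_pos: [622.0, 66.2, 40.6]
eef_rot: [3.142, 0.0, -3.083]
wrist_force: [0.6, -0.3, -2.4]
finger_gap: 29.4
finger_force: 45.0
```

Emit:
arm_command:
  plan:
    - [-0.6,0.001,0,0,0]
    - [-0.6,0.0005,0,0,0]
    - [-0.6,0,0,0,0]

```text
clock: 29.08
eef_pos: [621.6, 66.2, 41.1]
eef_rot: [3.142, 0.003, -3.083]
wrist_force: [7.4, 1.0, -3.0]
finger_gap: 29.5
finger_force: 45.0
```

Emit:
arm_command:
  plan:
    - [-0.6,0.001,0,0,0]
    - [-0.6,0,0,0,0]
    - [-0.6,0,0,0,0]

```text
clock: 29.45
eef_pos: [621.5, 66.2, 41.5]
eef_rot: [3.142, 0.006, -3.083]
wrist_force: [12.5, 1.6, -4.3]
finger_gap: 29.6
finger_force: 45.0
```

Emit:
arm_command:
  plan:
    - [-0.6,-0.01,0,0,0]
    - [-0.6,-0.016,0,0,0]
    - [-0.6,-0.021,0,0,0]
    - [-0.6,0,0,0,0]
    - [-0.6,0,0,-0.045,0]
    - [-0.6,0,0,-0.045,0]
    - [-0.6,0.0485,0,0,0]
    - [-0.6,0.0485,0,0,0]
    - [-0.6,0.0485,0,0,0]
    - [-0.6,0.0485,0,0,0]
    - [-0.6,0,0,0,0]
    - [-0.6,0,0,0.045,0]
    - [-0.6,0,0,0.045,0]
    - [-0.6,0,0,0,0]
    - [-0.6,0,0,0,0]
    - [-0.6,0,0,0,0]
    - [-0.6,0,0,0,0]
    - [-0.6,0,0,0,0]
    - [-0.6,0,0,0,0]
    - [-0.6,0,0,0,0]

```text
clock: 31.95
eef_pos: [472.7, 57.4, 40.6]
eef_rot: [-3.142, 0.0, -3.082]
wrist_force: [0.6, -0.4, -2.7]
finger_gap: 29.5
finger_force: 45.0
```

```bash
python3 - <<'E'
from pos import *
s=st();sl(s,2)
E
```

```text
{'clock': 31.95, 'eef_pos': [472.747, 57.403, 40.602], 'eef_rot': [-3.142, 0.0, -3.082], 'wrist_force': [0.557, -0.356, -2.7], 'finger_gap': 29.507, 'finger_force': 44.967, 'joints': [0.044, 0.355, 1.879, -0.0, 0.907, -1.586]}
s -92.24 lat -0.19 z 40.6
```

Emit:
arm_command:
  plan:
    - [-0.6,-0.006,0.0001,-0.0002,0]
    - [-0.6,-0.006,0,0,0]
    - [-0.6,-0.003,0,0,0]
    - [-0.6,-0.002,0,0,0]
    - [-0.6,0,0,0,0]
    - [-0.6,0,0,0,0]

```text
clock: 32.7
eef_pos: [489.6, 58.5, 40.7]
eef_rot: [3.142, -0.0, -3.082]
wrist_force: [-0.4, 0.4, -2.4]
finger_gap: 29.9
finger_force: 45.0
```

Emit:
arm_command:
  plan:
    - [-0.6,-0.001,0,0,0]
    - [-0.6,-0.001,0,0,0]
    - [-0.6,0,0,0,0]

```text
clock: 33.08
eef_pos: [491.8, 58.6, 40.8]
eef_rot: [-3.142, 0.0, -3.082]
wrist_force: [-0.1, -0.2, -2.8]
finger_gap: 29.6
finger_force: 45.0
```

Emit:
arm_command:
  plan:
    - [-0.6,-0.001,0,0,0]
    - [-0.6,0,0,0,0]

```text
clock: 33.33
eef_pos: [492.8, 58.7, 40.8]
eef_rot: [-3.142, 0.0, -3.082]
wrist_force: [0.0, -0.1, -2.3]
finger_gap: 29.5
finger_force: 45.0
```

Emit:
arm_command:
  plan:
    - [-0.6,-0.001,0,0,0]
    - [-0.6,0,0,0,0]

```text
clock: 33.58
eef_pos: [493.8, 58.7, 40.8]
eef_rot: [-3.142, 0.0, -3.083]
wrist_force: [0.3, 0.1, -2.5]
finger_gap: 29.8
finger_force: 45.0
```

Emit:
arm_command:
  plan:
    - [-0.6,-0.001,0,0,0]
    - [-0.6,0,0,0,0]

```text
clock: 33.83
eef_pos: [494.7, 58.8, 40.7]
eef_rot: [-3.142, 0.0, -3.082]
wrist_force: [-0.0, -0.3, -3.0]
finger_gap: 29.9
finger_force: 45.0
```

Emit:
arm_command:
  plan:
    - [-0.6,-0.0005,0,0,0]
    - [-0.6,0,0,0,0]

```text
clock: 34.08
eef_pos: [495.2, 58.8, 40.7]
eef_rot: [-3.142, 0.0, -3.083]
wrist_force: [0.3, 0.0, -2.9]
finger_gap: 29.5
finger_force: 45.0
```

Emit:
arm_command:
  plan:
    - [-0.6,-0.001,0,0,0]
    - [-0.6,0,0,0,0]

```text
clock: 34.33
eef_pos: [496.2, 58.9, 40.7]
eef_rot: [3.142, 0.0, -3.083]
wrist_force: [0.2, 0.2, -2.1]
finger_gap: 29.4
finger_force: 45.0
```

Emit:
arm_command:
  plan:
    - [-0.6,-0.001,0,0,0]
    - [-0.6,0,0,0,0]

```text
clock: 34.58
eef_pos: [497.2, 58.9, 40.8]
eef_rot: [3.142, 0.0, -3.082]
wrist_force: [-0.6, -0.3, -2.9]
finger_gap: 29.7
finger_force: 45.0
```

Emit:
arm_command:
  plan:
    - [-0.6,-0.001,0,0,0]
    - [-0.6,0,0,0,0]

```text
clock: 34.83
eef_pos: [498.3, 59.0, 40.7]
eef_rot: [-3.142, 0.0, -3.083]
wrist_force: [0.4, 0.7, -3.4]
finger_gap: 29.8
finger_force: 45.0
```

Emit:
arm_command:
  plan:
    - [-0.6,-0.001,0,0,0]
    - [-0.6,-0.001,0,0,0]
    - [-0.6,-0.001,0,0,0]
    - [-0.6,0,0,0,0]

```text
clock: 35.33
eef_pos: [501.2, 59.2, 40.7]
eef_rot: [-3.142, -0.0, -3.082]
wrist_force: [-0.3, -0.5, -2.7]
finger_gap: 29.5
finger_force: 45.0
```

```bash
python3 - <<'E'
from pos import *
c=snap('wrist');s=st();sl(s,2);T,t=gauge(c,s)
a=snap('side')['img'];b=snap('scene')['img']
cv2.imwrite('pics/m2.png',np.hstack([cv2.resize(c['img'][150:384,180:340],(360,526),interpolation=2),cv2.resize(b[140:220,265:345],(420,526)[:2],interpolation=2)]))
E
```

```text
{'clock': 35.375, 'eef_pos': [501.17, 59.154, 40.724], 'eef_rot': [-3.142, -0.0, -3.082], 'wrist_force': [-0.056, 0.852, -2.527], 'finger_gap': 29.543, 'finger_force': 44.967, 'joints': [0.045, 0.408, 1.801, -0.0, 0.933, -1.585]}
s -63.77 lat -0.11 z 40.72
plug: top z [-20.28181811 -19.62525355 -18.36420988] xmax 64.45553567219135
 row 135 238 278 x 59.9 y mid 0.81 w 22.84
 row 141 238 278 x 56.6 y mid 0.81 w 22.97
 row 147 238 278 x 53.2 y mid 0.8 w 23.09
 row 153 238 278 x 49.8 y mid 0.8 w 23.21
 row 159 238 278 x 46.3 y mid 0.8 w 23.34
 row 165 238 277 x 42.9 y mid 0.51 w 22.89
handle top z -23.457827560043803
handle slope [-8.41529948e-03 -2.33980082e+01]
green x 23.269362589822162 35.65528220350579 y -14.321925883902203 15.765141208083863
```

View pics/m2.png

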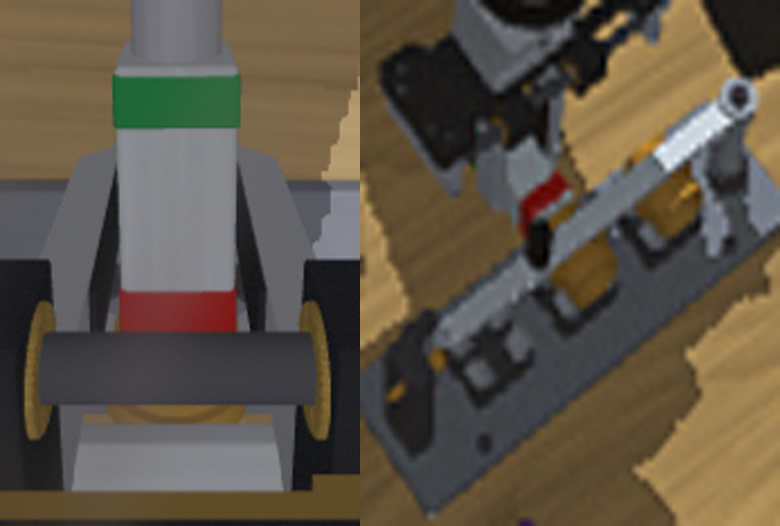

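The wrist crop shows brass directly beyond the red band, and the gauge has not slipped. The no-go end is about 8 mm into sleeve 2 with no force, so sleeve 2 is also oversize. The gauge goes back to the pad.

Emit:
arm_command:
  plan:
    - [-0.6,0.01,0,0,0]
    - [-0.6,0.01,0,0,0]
    - [-0.6,0.015,0,0,0]
    - [-0.6,0,0,0,0]
    - [-0.6,0,0,-0.06,0]
    - [-0.6,0,0,-0.06,0]
    - [-0.6,0.0035,0.0545,0,0]
    - [-0.6,0.0035,0.0545,0,0]
    - [-0.6,0.0035,0.0545,0,0]
    - [-0.6,0.0035,0.0545,0,0]
    - [-0.6,0.0035,0.0545,0,0]
    - [-0.6,0,0,0,-0.1714]
    - [-0.6,0,0,0,-0.1714]
    - [-0.6,0,0,0,-0.1714]
    - [-0.6,0,0,0,-0.1714]
    - [-0.6,0,0,0,-0.1714]
    - [-0.6,0,0,0,-0.1714]
    - [-0.6,0,0,0,-0.1714]
    - [-0.6,0,0,0,-0.1714]
    - [-0.6,0,0,0,0]

```text
clock: 37.98
eef_pos: [432.8, 328.2, 160.7]
eef_rot: [-3.142, 0.0, -1.712]
wrist_force: [-0.4, 0.1, -2.3]
finger_gap: 30.1
finger_force: 45.0
```

Emit:
arm_command:
  plan:
    - [-0.6,0,0,0.05,0]
    - [-0.6,0,0,0.05,0]
    - [-0.6,0,0,0.03,0]
    - [-0.6,0,0,0.008,0]
    - [-0.6,0,0,0,0]
    - [-0.6,0,0,0,0]
    - [-0.6,0,0,0,0]
    - [-0.6,0,0,0,0]

```text
clock: 38.98
eef_pos: [432.9, 328.2, 23.3]
eef_rot: [-3.141, 0.001, -1.712]
wrist_force: [0.9, 0.6, -2.6]
finger_gap: 29.5
finger_force: 45.0
```

Emit:
arm_command:
  plan:
    - [-0.6,0,0,0.008,0]
    - [-0.6,0,0,0.004,0]
    - [-0.6,0,0,0.001,0]
    - [-0.6,0,0,0,0]
    - [-0.6,0,0,0,0]

```text
clock: 39.6
eef_pos: [432.5, 328.0, 9.9]
eef_rot: [3.141, -0.0, -1.711]
wrist_force: [-3.5, -2.2, 5.4]
finger_gap: 29.8
finger_force: 45.0
```

Emit:
arm_command:
  plan:
    - [0.1,0,0,0,0]
    - [0.1,0,0,0,0]
    - [0.1,0,0,0,0]
    - [0.1,0,0,-0.06,0]
    - [0.1,0,0,-0.06,0]
    - [0.1,0,0,-0.06,0]
    - [-0.35,0,0,0,0.185]
    - [-0.35,0,0,0,0.185]
    - [-0.35,0,0,0,0.185]
    - [-0.35,0,0,0,0.185]
    - [-0.35,0,0,0,0.185]
    - [-0.35,0,0,0,0.185]
    - [-0.35,0,0,0,0.185]
    - [-0.35,0,0,0,0.185]
    - [-0.35,0,0,0,0.185]
    - [-0.35,0,0,0,0.185]
    - [-0.35,0,0,0,0.185]
    - [-0.35,0,0,0,0.185]
    - [-0.35,0,0,0,0.185]
    - [-0.35,0,0,0,0.185]
  newtons: 15

```text
clock: 42.1
eef_pos: [432.7, 328.1, 189.7]
eef_rot: [-3.142, -0.0, 1.976]
wrist_force: [-0.1, 0.2, 0.2]
finger_gap: 30.7
finger_force: 0.0
```

Emit:
arm_command:
  plan:
    - [-0.35,0,0,0,0.185]
    - [-0.35,0,0,0,0.185]
    - [-0.35,-0.0507,0.0202,0,0]
    - [-0.35,-0.0507,0.0202,0,0]
    - [-0.35,-0.0507,0.0202,0,0]
    - [-0.35,-0.0507,0.0202,0,0]
    - [-0.35,-0.0507,0.0202,0,0]
    - [-0.35,-0.0507,0.0202,0,0]
    - [-0.35,0,0,0.05,0]
    - [-0.35,0,0,0,0]
    - [-0.35,0,0,0,0]
    - [-0.35,0,0,0,0]

```text
clock: 43.6
eef_pos: [566.9, 29.7, 141.7]
eef_rot: [3.139, 0.0, 1.613]
wrist_force: [-0.1, 0.3, 0.0]
finger_gap: 30.3
finger_force: 0.0
```

```bash
python3 - <<'E'
from h import *
c=snap('wrist','w10.png');s=st();P=pts(c);V=c['img'].max(2)
T=R.from_euler('xyz',s['eef_rot']).as_matrix()
m=np.zeros(V.shape,bool);m[120:280,225:295]=1;m&=(V<70)&(P[...,2]>100)&(P[...,2]<115)
q=P[m];print(len(q),q.mean(0),'tool',T.T@(q.mean(0)-s['eef_pos']))
c=snap('side');P=pts(c);hsv=cv2.cvtColor(c['img'],cv2.COLOR_BGR2HSV);H,S=hsv[...,0],hsv[...,1]
m=(P[...,2]>22)&(P[...,2]<60);m[:138]=0;m[172:]=0;m[:,:130]=0;m[:,168:]=0
print('gauge',P[m].mean(0),P[m].max(0))
E
```

```text
{'clock': 43.65, 'eef_pos': [566.804, 29.648, 141.418], 'eef_rot': [3.139, 0.0, 1.613], 'wrist_force': [-0.299, -0.004, -0.454], 'finger_gap': 30.586, 'finger_force': 0.0, 'joints': [-0.012, 0.396, 1.546, -0.0, 1.197, -0.054]}
339 [566.67570715  31.19316596 105.60908681] tool [ 1.55475739 -0.150084   35.80814404]
gauge [428.88778012 318.45983385  30.48495687] [451.20219963 381.57428729  40.56872223]
```

Emit:
arm_command:
  plan:
    - [-0.35,0.0015,0,0.03,0]
    - [-0.35,0,0,0.0225,0]
    - [-0.35,0,0,0,0]
    - [-0.7,0,0,0,0]
    - [-0.7,0,0,0,0]
    - [-0.7,0,0,0,0]
    - [-0.7,0,0.005,0,-0.03]
    - [-0.7,0,0.005,0,-0.03]
    - [-0.7,0.0002,0.01,0,-0.06]
    - [-0.7,0.0005,0.0154,0,-0.095]
    - [-0.7,0.0005,0.0154,0,-0.095]
    - [-0.7,0.0005,0.0154,0,-0.095]
    - [-0.7,0.0005,0.0154,0,-0.095]
    - [-0.7,0.0005,0.0154,0,-0.095]
    - [-0.7,0,0,0,0]

```text
clock: 45.58
eef_pos: [656.7, 64.0, 88.3]
eef_rot: [3.14, -0.003, 2.21]
wrist_force: [-10.1, 14.2, 9.9]
finger_gap: 15.4
finger_force: 15.0
```

Emit:
arm_command:
  plan:
    - [-0.7,0.0005,0.0154,0,-0.095]
    - [-0.7,0.0005,0.0154,0,-0.095]
    - [-0.7,0.0005,0.0154,0,-0.095]
    - [-0.7,0.0005,0.0154,0,-0.095]
    - [-0.7,0,0,0,0]
    - [-0.3,0,0,0,0]
    - [-0.3,0,0,0,0]
    - [-0.3,0,0,-0.06,0]
    - [0.1,0,0,-0.06,0]
    - [0.1,0,0,0,0]

```text
clock: 46.82
eef_pos: [700.8, 105.2, 213.5]
eef_rot: [3.136, 0.008, 2.586]
wrist_force: [-0.2, -0.3, -0.9]
finger_gap: 49.1
finger_force: 0.0
```

```bash
python3 - <<'E'
from h import *
s=st();d=np.array(s['eef_pos'])[:2]-[556.9,191.6];print('r',np.hypot(*d),'keeper',np.arctan2(d[1],d[0])+np.pi/2-.0588)
E
```

```text
{'clock': 46.825, 'eef_pos': [700.805, 105.204, 213.476], 'eef_rot': [3.136, 0.008, 2.586], 'wrist_force': [-0.175, -0.269, -0.943], 'finger_gap': 49.073, 'finger_force': 0.0, 'joints': [0.097, 0.664, 0.975, -0.0, 1.493, -0.918]}
r 167.84776279789662 keeper 0.9713043672044239
```

Emit:
arm_command:
  plan:
    - [0.07,0,0,0,-0.1535]
    - [0.07,0,0,0,-0.1535]
    - [0.07,0,0,0,-0.1535]
    - [0.07,0,0,0,-0.1535]
    - [0.07,0.046,0.0121,0,0]
    - [0.07,0.046,0.0121,0,0]
    - [0.07,0.046,0.0121,0.05,0]
    - [0.07,0,0,0.04,0]
    - [0.07,0,0,0,0]
    - [0.07,0,0,0,0]
    - [0.07,0,0,0,0]

```text
clock: 48.2
eef_pos: [564.6, 132.5, 123.4]
eef_rot: [3.141, 0.002, -3.083]
wrist_force: [-0.8, -0.1, -0.3]
finger_gap: 50.3
finger_force: 0.0
```

```bash
python3 - <<'E'
from rel import *
c=snap('wrist','w11.png');s=st();T=R.from_euler('xyz',s['eef_rot']).as_matrix();t=np.array(s['eef_pos']);P=pts(c);hsv=cv2.cvtColor(c['img'],cv2.COLOR_BGR2HSV)
m=(hsv[...,0]>8)&(hsv[...,0]<30)&(hsv[...,1]>140)&(P[...,2]>50)&(P[...,2]<85)
for x in cv2.findContours(m.astype(np.uint8),0,1)[0]:
    if cv2.contourArea(x)<300: continue
    q=np.array([(T.T@(ray(c,*p,56)-t))[:2] for p in x[:,0]],np.float32);print(cv2.minAreaRect(q),q.min(0),q.max(0))
E
```

```text
{'clock': 48.25, 'eef_pos': [564.405, 132.528, 123.173], 'eef_rot': [3.141, 0.002, -3.083], 'wrist_force': [-0.405, 0.092, -0.176], 'finger_gap': 50.199, 'finger_force': 0.0, 'joints': [0.167, 0.442, 1.527, -0.0, 1.171, -1.462]}
((2.705951690673828, -53.9100341796875), (38.349884033203125, 14.09177303314209), 0.2463294416666031) [-16.44432  -61.034317] [ 21.866688 -46.84526 ]
((3.8646469116210938, 0.6998405456542969), (44.44182586669922, 39.067298889160156), 0.04384811595082283) [-18.36156  -18.830696] [26.097675 20.233885]
```

View pics/w11.png

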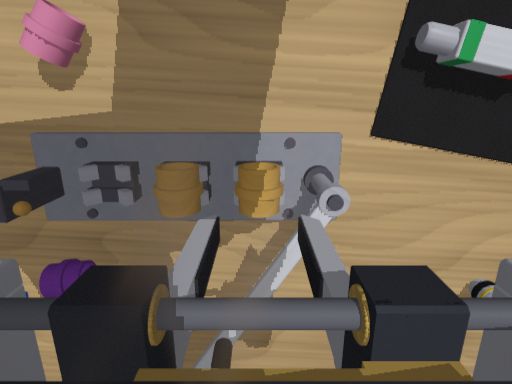

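Sleeve 1 at (259,190) lies between the fingers, 4 mm up tool x. The bar and pivot at (333,200) stay clear of the right finger.

Emit:
arm_command:
  plan:
    - [0.07,0.0055,0.0007,0,0]
    - [0.07,0,0,0,0]
    - [0.07,0,0,0.03,0]
    - [0.07,0,0,0.03,0]
    - [0.07,0,0,0.0185,0]
    - [0.07,0,0,0,0]
    - [0.07,0,0,0,0]
    - [-0.5,0,0,0,0]
    - [-0.5,0,0,0,0]
    - [-0.5,0,0,0,0]
  newtons: 30

```text
clock: 49.5
eef_pos: [558.7, 132.4, 44.5]
eef_rot: [-3.141, 0.002, -3.082]
wrist_force: [-0.2, -5.8, 4.7]
finger_gap: 41.6
finger_force: 30.0
```

Emit:
arm_command:
  plan:
    - [-0.5,0,0,-0.02,0]
    - [-0.5,0,0,-0.04,0]
    - [-0.5,0,0,-0.045,0]
    - [-0.5,0.0222,-0.0537,0,0]
    - [-0.5,0.0222,-0.0537,0,0]
    - [-0.5,0.0222,-0.0537,0,0]
    - [-0.5,0.0222,-0.0537,0,0]
    - [-0.5,0.0222,-0.0537,0,0]
    - [-0.5,0.0222,-0.0537,0,0]
    - [-0.5,0.0222,-0.0537,0,0]
    - [-0.5,0,0,0,0.15]
    - [-0.5,0,0,0,0]
    - [-0.5,0,0,0,0]

```text
clock: 51.12
eef_pos: [425.5, -251.0, 148.6]
eef_rot: [-3.142, 0.0, 3.055]
wrist_force: [-0.1, 0.9, -1.9]
finger_gap: 41.6
finger_force: 30.0
```

```bash
python3 - <<'E'
from rel import *
c=snap('wrist','w12.png');s=st();T=R.from_euler('xyz',s['eef_rot']).as_matrix();t=np.array(s['eef_pos']);P=pts(c);hsv=cv2.cvtColor(c['img'],cv2.COLOR_BGR2HSV)
H,S=hsv[...,0],hsv[...,1];m=((H<6)|(H>174))&(S>150)&(P[...,2]<40);q=P[m];print(cv2.minAreaRect(q[:,:2].astype(np.float32)))
c=snap('scene');P=pts(c);hsv=cv2.cvtColor(c['img'],cv2.COLOR_BGR2HSV);H,S=hsv[...,0],hsv[...,1];m=((H<6)|(H>174))&(S>150)&(P[...,2]<40)&(P[...,2]>20);m[:170]=0;m[235:]=0;m[:,:155]=0;m[:,235:]=0;q=P[m];print(cv2.minAreaRect(q[:,:2].astype(np.float32)))
E
```

```text
{'clock': 51.175, 'eef_pos': [425.517, -250.915, 148.616], 'eef_rot': [-3.142, 0.0, 3.055], 'wrist_force': [0.274, 0.343, -0.712], 'finger_gap': 41.443, 'finger_force': 29.999, 'joints': [-0.607, 0.233, 1.745, 0.0, 1.164, -2.091]}
((422.4899597167969, -289.7431945800781), (167.33441162109375, 118.05706024169922), 85.20858764648438)
((424.6923828125, -291.3235168457031), (166.97506713867188, 125.41239166259766), 85.17233276367188)
```

View pics/w12.png

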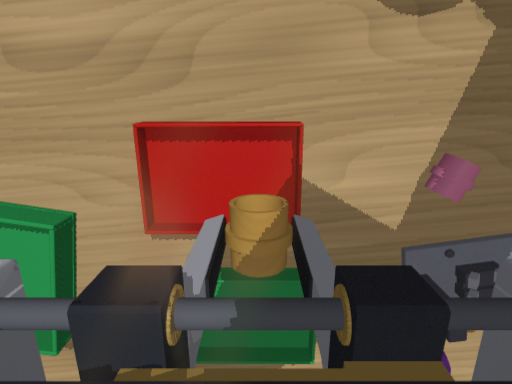

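The red tray is centred under and ahead of the held sleeve, with edges at about cols 138–302 and rows 122–235. I'll shift 5 mm inward and lower.

Emit:
arm_command:
  plan:
    - [-0.5,0,-0.005,0.05,0]
    - [-0.5,0,0,0.05,0]
    - [-0.5,0,0,0.018,0]
    - [-0.5,0,0,0.006,0]
    - [-0.5,0,0,0.003,0]
    - [-0.5,0,0,0,0]
    - [-0.5,0,0,0,0]
    - [-0.5,0,0,0,0]

```text
clock: 52.22
eef_pos: [425.0, -256.6, 21.9]
eef_rot: [-3.141, 0.001, 3.051]
wrist_force: [0.3, 0.3, -1.6]
finger_gap: 41.6
finger_force: 30.0
```

Emit:
arm_command:
  plan:
    - [-0.5,0,0,0.0015,0]
    - [-0.5,0,0,0,0]
    - [-0.5,0,0,0,0]

```text
clock: 52.6
eef_pos: [424.8, -256.5, 19.9]
eef_rot: [3.142, -0.0, 3.051]
wrist_force: [-0.1, 0.4, -1.0]
finger_gap: 41.4
finger_force: 30.0
```

Emit:
arm_command:
  plan:
    - [0.04,0,0,0,0]
    - [0.04,0,0,0,0]
    - [0.04,0,0,0,0]
    - [0.04,0,0,-0.05,0]
    - [0.07,0,0,-0.06,0]
    - [0.07,0,0,-0.005,0]
    - [0.07,-0.01845,0.0552,0,0]
    - [0.07,-0.01845,0.0552,0,0]
    - [0.07,-0.01845,0.0552,0,0]
    - [0.07,-0.01845,0.0552,0,0]
    - [0.07,-0.01845,0.0552,0,0]
    - [0.07,-0.01845,0.0552,0,0]
    - [0.07,0,0,0,-0.149]
    - [0.07,0,0,0,0]
    - [0.07,0,0,0,0]
    - [0.07,0,0,0,0]

```text
clock: 54.6
eef_pos: [564.9, 62.7, 134.9]
eef_rot: [-3.142, -0.0, -3.086]
wrist_force: [-0.3, 0.6, -0.2]
finger_gap: 50.3
finger_force: 0.0
```

```bash
python3 - <<'E'
from rel import *
c=snap('wrist','w13.png');s=st();T=R.from_euler('xyz',s['eef_rot']).as_matrix();t=np.array(s['eef_pos']);P=pts(c);hsv=cv2.cvtColor(c['img'],cv2.COLOR_BGR2HSV)
m=(hsv[...,0]>8)&(hsv[...,0]<30)&(hsv[...,1]>140)&(P[...,2]>50)&(P[...,2]<85)
for x in cv2.findContours(m.astype(np.uint8),0,1)[0]:
    if cv2.contourArea(x)<300: continue
    q=np.array([(T.T@(ray(c,*p,56)-t))[:2] for p in x[:,0]],np.float32);print(cv2.minAreaRect(q),q.min(0),q.max(0))
c=snap('scene');P=pts(c);hsv=cv2.cvtColor(c['img'],cv2.COLOR_BGR2HSV)
m=(hsv[...,0]>8)&(hsv[...,0]<30)&(hsv[...,1]>140)&(P[...,2]>15)&(P[...,2]<60);m[:170]=0;m[235:]=0;m[:,:160]=0;m[:,235:]=0
print('sleeve in tray',m.sum(),P[m].mean(0),P[m].min(0),P[m].max(0))
E
```

```text
{'clock': 54.65, 'eef_pos': [564.969, 62.806, 134.979], 'eef_rot': [3.142, 0.0, -3.086], 'wrist_force': [0.248, 0.007, -0.267], 'finger_gap': 50.159, 'finger_force': 0.0, 'joints': [0.046, 0.406, 1.548, 0.0, 1.187, -1.581]}
((0.28189849853515625, -0.315155029296875), (43.736427307128906, 37.48128890991211), 0.0651048868894577) [-21.597681 -19.057894] [22.16789  18.425488]
sleeve in tray 140 [ 427.95139846 -260.98320246   37.06286762] [ 367.423643   -378.51893521   15.2666928 ] [ 458.02208678 -238.23388781   51.59865804]
```

Emit:
arm_command:
  plan:
    - [0.07,0.001,-0.0003,0.04,0]
    - [0.07,0,0,0.03,0]
    - [0.07,0,0,0.0205,0]
    - [0.07,0,0,0,0]
    - [0.07,0,0,0,0]
    - [0.07,0,0,0,0]
    - [-0.5,0,0,0,0]
    - [-0.5,0,0,0,0]
    - [-0.5,0,0,0,0]

```text
clock: 55.82
eef_pos: [564.4, 62.7, 45.1]
eef_rot: [-3.141, 0.001, -3.083]
wrist_force: [-0.2, -5.1, 5.8]
finger_gap: 41.5
finger_force: 30.0
```

Emit:
arm_command:
  plan:
    - [-0.5,0,0,-0.02,0]
    - [-0.5,0,0,-0.04,0]
    - [-0.5,0,0,-0.045,0]
    - [-0.5,0.02354,-0.05394,0,0]
    - [-0.5,0.02354,-0.05394,0,0]
    - [-0.5,0.02354,-0.05394,0,0]
    - [-0.5,0.02354,-0.05394,0,0]
    - [-0.5,0.02354,-0.05394,0,0]
    - [-0.5,0.02354,-0.05394,0,0]
    - [-0.5,0.02354,-0.05394,0,0]
    - [-0.5,0,0,0,0.15]
    - [-0.5,0,0,0,0]
    - [-0.5,0,0,0,0]
    - [-0.5,0,0,0,0]

```text
clock: 57.58
eef_pos: [421.9, -323.0, 149.5]
eef_rot: [3.142, 0.0, 3.053]
wrist_force: [-0.2, -0.5, -1.2]
finger_gap: 41.3
finger_force: 30.0
```

```bash
python3 - <<'E'
from rel import *
c=snap('wrist','w14.png');s=st();P=pts(c);hsv=cv2.cvtColor(c['img'],cv2.COLOR_BGR2HSV);H,S=hsv[...,0],hsv[...,1]
m=(H>8)&(H<30)&(S>140)&(P[...,2]>10)&(P[...,2]<60)
for x in cv2.findContours(m.astype(np.uint8),0,1)[0]:
    if cv2.contourArea(x)<300: continue
    print('first',cv2.minAreaRect(np.array([ray(c,*p,30)[:2] for p in x[:,0]],np.float32)))
c=snap('scene','sc2.png');
E
```

```text
{'clock': 57.625, 'eef_pos': [421.849, -323.068, 149.527], 'eef_rot': [3.142, 0.0, 3.052], 'wrist_force': [-0.141, -0.085, -1.389], 'finger_gap': 41.465, 'finger_force': 29.999, 'joints': [-0.723, 0.312, 1.641, 0.0, 1.189, -2.204]}
first ((425.2945251464844, -256.0544128417969), (41.33000946044922, 46.2340087890625), 84.87228393554688)
```

View pics/w14.png

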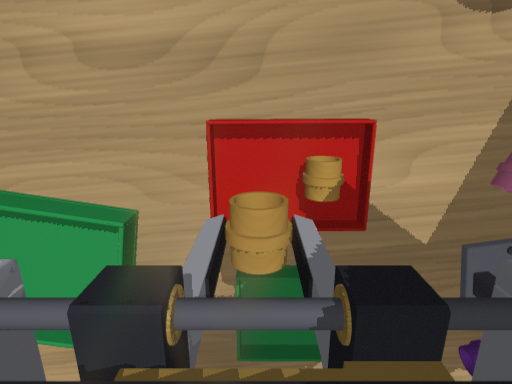

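Sleeve 1 lies in the red tray at (323,178), and the held sleeve 2 is above the tray's free half. Lowering.

Emit:
arm_command:
  plan:
    - [-0.5,0,-0.001,0.05,0]
    - [-0.5,0,0,0.05,0]
    - [-0.5,0,0,0.018,0]
    - [-0.5,0,0,0.006,0]
    - [-0.5,0,0,0.004,0]
    - [-0.5,0,0,0.001,0]
    - [-0.5,0,0,0,0]
    - [-0.5,0,0,0,0]
    - [-0.5,0,0,0,0]

```text
clock: 58.8
eef_pos: [421.5, -324.6, 20.7]
eef_rot: [-3.141, 0.0, 3.05]
wrist_force: [-0.2, -0.1, -1.5]
finger_gap: 41.9
finger_force: 30.0
```

Emit:
arm_command:
  plan:
    - [-0.5,0,0,0.0006,0]
    - [-0.5,0,0,0,0]
    - [0.04,0,0,0,0]
    - [0.04,0,0,0,0]
    - [0.04,0,0,0,0]
    - [0.04,0,0,-0.05,0]
    - [0.04,0,0,-0.06,0]
    - [0.04,0,0,-0.06,0]
    - [0.04,-0.05,0,0,0]
    - [0.04,0,0,0,0]

```text
clock: 60.05
eef_pos: [472.9, -329.0, 189.7]
eef_rot: [-3.141, 0.001, 3.051]
wrist_force: [-0.8, 0.5, -0.5]
finger_gap: 49.0
finger_force: 0.0
```

```bash
python3 - <<'E'
from rel import *
st();w=snap('wrist')['img'];c=snap('scene');P=pts(c);hsv=cv2.cvtColor(c['img'],cv2.COLOR_BGR2HSV);H,S=hsv[...,0],hsv[...,1]
m=(P[...,2]>22)&(P[...,2]<60);m[:108]=0;m[138:]=0;m[:,:322]=0;m[:,365:]=0;print('gauge',cv2.minAreaRect(P[m][:,:2].astype(np.float32)),np.median(P[m][:,2]))
b=c['img'][95:275,150:410]
cv2.imwrite('pics/m3.png',np.hstack([cv2.resize(w[60:300,60:460],(400,240)),cv2.resize(b,(347,240))]))
E
```

```text
{'clock': 60.05, 'eef_pos': [472.897, -328.96, 189.714], 'eef_rot': [-3.141, 0.001, 3.051], 'wrist_force': [-0.752, 0.542, -0.476], 'finger_gap': 49.018, 'finger_force': 0.0, 'joints': [-0.671, 0.37, 1.465, 0.0, 1.306, -2.152]}
gauge ((460.0954895019531, 332.7882385253906), (121.44234466552734, 34.5267333984375), 86.30290222167969) 32.028484065032785
```

View pics/m3.png

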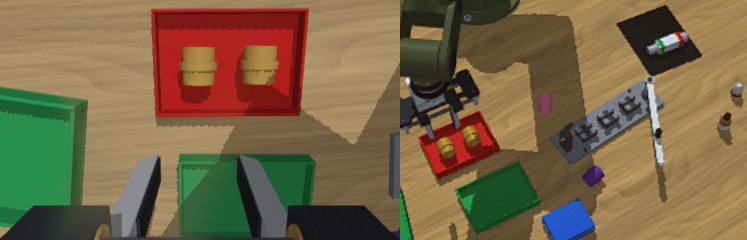

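The last picture shows both sleeves lying in the red tray, the keeper swung clear, and the gauge on the pad but shifted a little. I'll check its place in numbers.

```bash
python3 - <<'E'
from rel import *
for n,(x0,y0,x1,y1) in (('scene',(300,88,390,158)),('side',(100,130,195,190))):
    c=snap(n);P=pts(c);V=c['img'].max(2);B=np.zeros(V.shape,bool);B[y0:y1,x0:x1]=1
    pad=B&(V<50)&(P[...,2]<12);g=B&(P[...,2]>20)&(P[...,2]<50)&(P[...,1]>230)
    k=cv2.morphologyEx((pad|g).astype(np.uint8),2,np.ones((3,3)));f=max(cv2.findContours(k,0,1)[0],key=cv2.contourArea)[:,0]
    r=cv2.minAreaRect(np.array([ray(c,*p,4)[:2] for p in f],np.float32));print(n,'pad',r)
    e=cv2.minAreaRect(P[g][:,:2].astype(np.float32));print('gauge',e,np.percentile(P[g][:,2],[50,95]))
    a=np.deg2rad(r[2]);u=np.array([np.cos(a),np.sin(a)]);w=np.array([-u[1],u[0]])
    bp=cv2.boxPoints(e)-r[0];print('in pad axes',(bp@u).round(),(bp@w).round())
E
```

```text
scene pad ((426.66156005859375, 330.8359375), (157.10411071777344, 198.8761444091797), 82.34932708740234)
gauge ((459.738037109375, 331.1215515136719), (117.9400634765625, 36.84275436401367), 84.39948272705078) [31.78545822 38.80846115]
in pad axes [-55. -54.  64.  63.] [-16. -53. -49. -12.]
side pad ((385.49481201171875, 366.18609619140625), (79.27664184570312, 105.69725799560547), 79.67135620117188)
gauge ((441.32916259765625, 296.1592712402344), (19.606224060058594, 50.8736457824707), 22.993778228759766) [26.26383297 31.98343247]
in pad axes [-43. -86. -75. -32.] [-45. -73. -90. -62.]
```

```bash
python3 -c "
from cell import ticket
print(ticket.sign_off())"
```

```text
the job is handed in; nothing more can be done
None
```

The job is handed in after 60 s on the robot clock: both sleeves took the go end fully home, both let the no-go end in without force, and both now lie in the red tray. The gauge is back on its pad (something nudged it a few centimetres afterwards, still fully on the pad), the keeper is swung clear, and nest 3 was empty. I viewed 15 pictures, one over the limit of 14.

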